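# Set the demonstration timer by its thumbwheel and start it

### The arm

A 7-joint arm with a two-finger parallel gripper is mounted at the origin on the work surface. World frame = base frame: x ahead of the robot, y to its left, z up, the work surface at z = 0. Lengths are in m, angles in rad, forces in N, time in s.
With the tool pointing down it reaches from about 0.425 to 0.925 m from the base axis. Payload 6.8 kg.
Tool frame: the origin (TCP) lies midway between the tips of the shut fingers; the grasp point (between the pads) lies r.tcp_to_grasp behind it (r.tcp_to_grasp is the distance from the TCP to the grasp point, in m); x points along the fingers, y is the direction in which the jaws open and shut, and the axes are right-handed (so a half turn about x gives the same grasp; the last joint's range is limited). The gripper opens to 85 mm and grips with 20 to 120 N. Pads are 22 mm wide; open, the fingers measure 114 mm over their backs; the gripper's body (76 mm by 85 mm) begins 54 mm behind the grasp point. The pads swing forward as they close: fully open they stand 13 mm farther back than shut.
Start: joints at [-1.319, 0.477, 0.022, 1.555, -0.011, 1.109, -0.083], TCP at [0.238, 0.632, 0.231] pointing down, gripper open.
Joint ranges: [-2.96, 2.96], [-0.34, 2.1], [-1.41, 1.46], [0.24, 2.44], [-1.37, 4.51], [0.17, 1.92], [-2.96, 2.96]. Speed limits (rad/s): [2.39, 2.39, 3.14, 3.14, 3.14, 3.14, 3.14].

### API

Orientations are given as a rotation vector (axis times angle).
In Python, from bench import r, grab_frame, search_frame, cut_out, pinpoint gives the robot as it stands. The module is installed in compiled form; this text tells all that it offers.
- The arm moves only by the tool apply_moves, never from a script. Its argument "commands" is a list of rows, each a list of 7 numbers: the finger opening in mm, from 0 to 85.4, then the shift along the tool's x, y, z in mm, then the turn, a rotation vector about the tool's x, y, z in rad. A call has 1 to 20 rows; each row is the pose to reach, as a shift and turn from the pose commanded when the call began, along the tool's axes at that moment; what a row does not reach only later rows make up. A row lasts 1/10 s, in which the tool goes at most 50 mm and 8.59 degrees, less where a joint would pass 70% of its speed; a pose out of reach is approached as far as the arm can. A call with a gripper value outside its range is refused whole. The fingers move at their own pace and stop on an object; "force" is the grip in N (left out, the last holds). Time passes only in rows, so rows that repeat a pose let the fingers close. It gives the time, the measured TCP pose, the force and the opening at its end, in the units of the state.
- r.get_obs(): the state, without advancing time (a new reading comes with each control period).
- grab_frame(name): name is "scene" or "top"; returns a dict with "pixels" (400x640x3 uint8, red, green, blue), "mtx" (3x3 intrinsics, pixels), "position" and "rotation" of the camera in the world. Camera axes: x right, y down, z forward; pixel columns grow to the right and rows downward; lengths in m; the calibration is good to about 2 mm. A picture is of the moment at which its call begins. There is no depth.
- r.hand_in(): hands the job in, once; it reports no verdict.
Trained networks look in the newest picture that a camera, given by its name, has taken for a name from the list of things; names that differ only in an ending like _2 or _b are one class to them, and where a whole thing is asked for, a point or a joint stands for the part that bears it (a point fixed in the world has none). Each returns a list of dicts, best first, with "confidence" (0 to 1); they miss things now and then, are a little off and sometimes report something else, mostly with a low value. They report only what shows in the picture. A call takes as long as a camera call.
- search_frame(label, camera): "point" ([column, row] as shares, 0 to 1, of the picture: columns of its width, rows of its height, amid what is visible of it).
- cut_out(label, camera): "pixels" (400x640 bool, what is visible of it) and "point" ([column, row] as shares, 0 to 1, of the picture: columns of its width, rows of its height, amid what is visible of it).
- pinpoint(label, camera): "point" ([column, row] as shares, 0 to 1, of the picture: columns of its width, rows of its height: a listed point, or the origin of a listed thing).
The state is a dict: "clock": time; "joints": joint angles; "qvel": joint speeds; "tau": joint torques, N m; "tcp_pos": TCP position; "orientation": TCP orientation; "contact_force": force on the tool from outside, world axes, zero at the start; "moment": the same for the moment, N m; "grip_width": finger opening in m.
Only numpy, scipy, OpenCV 4.12 (cv2) and the standard library are available. Lean on these libraries where they do the work, as an engineer would, in place of code of your own. Each camera call takes 0.05 s, during which the arm holds its last target.

### The job

Get the bench timer ready for the next classroom experiment: with a fingertip, flick the star-edged thumbwheel clockwise (seen from above), click by click, until its raised arrow rests pointing at the upright index post, and do not let it go past the post. Then press the round start key fully down with a fingertip and let it come up again. Grasp nothing, and leave the tumbler, carton, jar and spoon where they are.

Things in the scene. Friction and masses are not known exactly. Their poses are not given: they have to be found in the camera images.
- timer: Grey desk timer, 130 x 200 x 36 mm (x, y, z), standing fixed on the bench (it does not slide). Origin at the centre of its underside, z up, -x its front (towards the robot), turned about z by its yaw. Its wheel overhangs the front edge; the index post and the key stand on its top.
- wheel (a joint): Angle (rad) of the black star-edged thumbwheel; grows clockwise seen from above (its front edge then moves to the timer's +y). Rests at clicks, multiples of 0.785 (pi/4): a sprung ball needs about 3 N at the rim to leave one and past half-way snaps it into the next. At 4.712 (click 6) the arrow points at the index; starts 2 to 4 clicks short of it. Stops at 0 and 5.6.
- wheel_centre (a point): On the wheel's vertical axis, 58 mm above the bench, at (-40, 45) mm in the timer's frame and with its axes. Disc radius 36 mm, 40 to 54 mm above the bench; 8 radial ribs, 45 degrees apart, 4 mm thick, out to radius 60 mm, 40 to 58 mm above the bench; gaps about 40 mm wide at the rim admit a fingertip from above. At every click one rib points straight to the timer's -x.
- arrow_tip (a point): Tip of the raised white arrow on the wheel's face, 36 mm from the axis, 59 mm above the bench; turns with the wheel. The arrow lies along one rib and points to the timer's -y at joint value 0, to +x at 4.712.
- index (a point): Inner edge of the index post, a white upright post 16 x 8 mm (x, y) and 28 mm tall (top 64 mm above the bench) just beyond the wheel's far side, 70 mm from the axis along the timer's +x; this point is 58 mm above the bench.
- key (a joint): Travel in m of the round start key: 0 up, 0.006 fully down. A spring pushes it up; fully down takes about 4 N.
- key_top (a point): Centre of the top face of the start key (radius 13 mm, white, in a black housing), on the timer's top at (5, -60) mm in the timer's frame; it is pressed straight down.
- tumbler: Loose empty glass tumbler, 68 mm across, 92 mm tall, beside the timer on its +y side; origin at the centre of its underside. Leave alone.
- carton: Loose closed powder carton 42 x 62 x 92 mm, beyond the timer; origin at the centre of its underside. Leave alone.
- jar: Loose closed jar, 56 mm across, 75 mm tall, beside the timer on its -y side; origin at the centre of its underside. Leave alone.
- spoon: Loose steel spoon 140 mm long, lying beside the timer near its front corner (-y side); origin under its middle, x along it. Leave alone.

How it is judged:
On the way, in this order (a step that is already met when the one before it is completed fails the run):
1. the wheel rests with its arrow at the index post (value of joint wheel between 4.49239 and 4.93239 rad and velocity of joint wheel between -0.3 and 0.3 rad/s), for 0.3 s.
2. the start key is pressed down (value of joint key above 0.0045 m and value of joint wheel between 4.49239 and 4.93239 rad), for 0.05 s.
At the end, for the whole second after the job is handed in: The wheel rests in the sixth click, its arrow at the index post (within 0.22 rad, under a third of a click), and the start key, pressed at least 4.5 mm after the wheel was set, has come up again (less than 1.5 mm down) (value of joint wheel between 4.49239 and 4.93239 rad and value of joint key below 0.0015 m and velocity of joint wheel between -0.1 and 0.1 rad/s); the robot touches nothing.
It fails at once if the wheel is turned past the index post (more than half a click) (value of joint wheel above 5.11239 rad).
It fails at once if the start key is pressed while the arrow is not at the index post (value of joint key above 0.003 m and not (value of joint wheel between 4.49239 and 4.93239 rad)).
It fails at once if the tumbler, carton, jar or spoon is moved more than 15 mm, lifted or knocked over (distance of any of tumbler, carton, jar, spoon from where it was at the start of the episode above 0.015 m or angle between any of tumbler, carton, jar's own z axis and vertical above 0.3 rad).
It also fails if it takes over 67 s, if anything falls off the work surface, if the arm or the gripper's body presses on something with over 40 N, if the wrist force passes 120 N, or if a joint passes its speed limit or range.

## Working session

There is one attempt and no reset: what is moved stays moved. The work goes in short steps, Python scripts to look and compute and a tool call to move; the robot and the scene stay as the last step left them, time stands still between calls to the robot, and variables do not carry over. Pictures are saved under pics/ and viewed, and the job is handed in when it is done.

Besides the shell and the picture viewer there is one more tool, called as name(argument=value, ...), one argument or row to a line, values as JSON. apply_moves: Moves the arm, as the interface text tells. Its arguments: {"type":"object","properties":{"commands":{"type":"array"},"force":{"type":"number"}},"required":["commands"]}

```bash
mkdir -p pics
cat > h.py <<'E'
import numpy as np, cv2
from bench import r, grab_frame, search_frame, cut_out, pinpoint
from scipy.spatial.transform import Rotation as R
def ray(f,p):
    K=np.array(f['mtx']);Rm=np.array(f['rotation']);
    if Rm.shape!=(3,3): Rm=R.from_rotvec(Rm).as_matrix()
    d=Rm@np.linalg.solve(K,[p[0]*640,p[1]*400,1]); return np.array(f['position']),d
def atz(f,p,z):
    o,d=ray(f,p); return o+d*(z-o[2])/d[2]
def proj(f,X):
    Rm=np.array(f['rotation']); c=Rm.T@(np.array(X)-np.array(f['position'])); u=np.array(f['mtx'])@c; return u[:2]/u[2]
E
python3 - <<'E'
from h import *
o=r.get_obs(); print(o['clock'],o['tcp_pos'],o['orientation'],r.tcp_to_grasp, o['grip_width'])
Z={'wheel_centre':.058,'arrow_tip':.059,'index':.058,'key_top':.045,'timer':0,'tumbler':0,'carton':0,'jar':0,'spoon':0}
for c in('scene','top'):
    f=grab_frame(c); cv2.imwrite(f'pics/{c}0.png',f['pixels'][:,:,::-1]); print(c,f['position'])
    for n,z in Z.items():
        q=pinpoint(n,c)[:2]
        for d in q: print(c,n,round(d['confidence'],2),np.array(d['point'])*[640,400],atz(f,d['point'],z).round(4))
E
```

```text
0.0 [0.23745158 0.63120778 0.23032889] [ 0.28086144  1.55248243 -0.28374647] 0.0187 0.0855035551095685
scene [ 1.04700166 -0.30501442  0.69590378]
scene wheel_centre 0.53 [322.368 208.8  ] [0.6401 0.0879 0.058 ]
scene arrow_tip 0.97 [332.8 160.4] [0.5568 0.1966 0.059 ]
scene index 0.93 [342.08 187.92] [0.6264 0.1545 0.058 ]
scene key_top 0.42 [305.92 210.48] [0.6133 0.0695 0.045 ]
scene timer 0.76 [321.6 208.2] [ 0.6008  0.1235 -0.    ]
scene timer 0.61 [319.616 170.   ] [0.5141 0.1991 0.    ]
scene tumbler 0.85 [376.  167.6] [0.595  0.2976 0.    ]
scene carton 0.72 [402.176 216.52 ] [0.729  0.2284 0.    ]
scene jar 0.84 [285.312 297.6  ] [ 0.7109 -0.068   0.    ]
scene spoon 0.72 [244.8  244.88] [ 0.5689 -0.0509  0.    ]
top [0.57347578 0.06545838 0.7875167 ]
top wheel_centre 0.86 [272.384 239.8  ] [0.5623 0.1565 0.058 ]
top arrow_tip 0.88 [253.184 239.52 ] [0.5625 0.1935 0.059 ]
top index 0.96 [269.696 203.   ] [0.6337 0.1632 0.058 ]
top key_top 0.48 [323.072 211.52 ] [0.6187 0.0586 0.045 ]
top timer 0.83 [293.184 219.   ] [0.6052 0.1209 0.    ]
top carton 0.94 [247.424 158.32 ] [0.7337 0.2205 0.    ]
top carton 0.54 [323.328 210.   ] [0.6247 0.0577 0.    ]
top jar 0.91 [387.008 171.52 ] [ 0.7078 -0.0772  0.    ]
top spoon 0.91 [377.216 236.6  ] [ 0.5699 -0.0555  0.    ]
```

```bash
python3 -c "
import cv2
a=cv2.imread('pics/scene0.png');b=cv2.imread('pics/top0.png')
cv2.imwrite('pics/s1.png',cv2.resize(a[120:330,200:460],None,fx=3,fy=2.8))
cv2.imwrite('pics/t1.png',cv2.resize(b[130:290,190:410],None,fx=3.6,fy=3.6))"
```

```text
(no output)
```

View pics/s1.png

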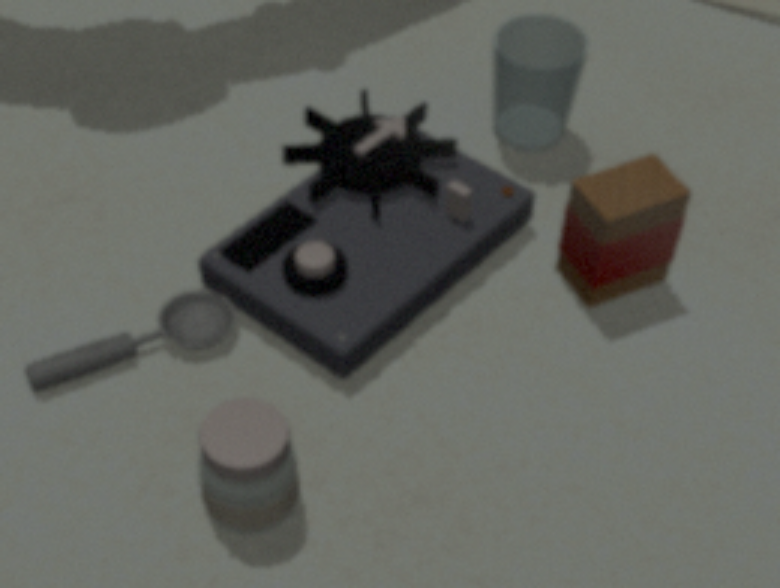

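View pics/t1.png

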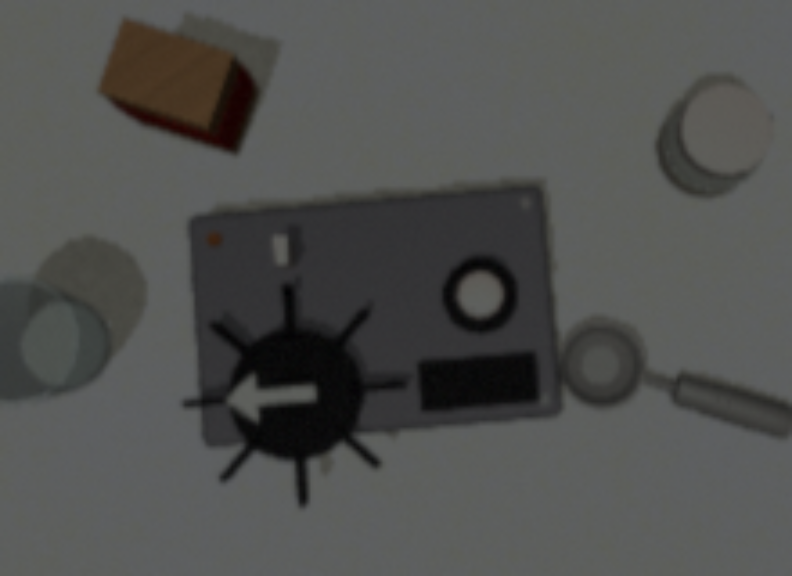

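The arrow (crop tip at about 228,400 in the top view) points to the timer's +y. That is click 4, so it is two clicks short. The yaw looks like about 5°. I'll fit the pose next.

```bash
cat >> h.py <<'E'
def T(pose,p):
    x,y,a=pose; c,s=np.cos(a),np.sin(a); return np.array([x+c*p[0]-s*p[1],y+s*p[0]+c*p[1],p[2]])
E
python3 - <<'E'
from h import *
from scipy.optimize import least_squares
ft=grab_frame('top'); fs=grab_frame('scene')
t=lambda u,v:(190+u/3.6,130+v/3.6); s=lambda u,v:(200+u/3,120+v/2.8)
ob=[(ft,(-40,45,58),(272.4,239.8)),(ft,(-40,81,59),(253.2,239.5)),(ft,(30,45,58),(269.7,203)),
(ft,(-100,45,58),t(302,505)),(ft,(20,45,58),t(288,285)),(ft,(65,-100,36),t(543,183)),(ft,(-65,-100,36),t(560,410)),(ft,(65,100,36),t(191,217)),
(fs,(30,45,58),(342.1,187.9)),(fs,(-40,81,59),(332.8,160.4)),(fs,(-65,-100,36),s(203,264)),(fs,(65,-100,36),s(344,365))]
def res(x): return np.concatenate([proj(f,T(x,np.array(p)/1000))-np.array(q) for f,p,q in ob])
for loss in('soft_l1',):
    S=least_squares(res,[.6,.115,.09],loss=loss,x_scale=[.1,.1,.1]); x=S.x; print(x.round(4)); print(res(x).reshape(-1,2).round(1).tolist())
np.save('pose.npy',x)
w=T(x,(-.04,.045,.058)); print('wheel',w)
for f,q in((ft,t(480,293)),(fs,s(317,252))):
  for z in(.042,.046,.05,.054): 
    p=atz(f,np.array(q)/[640,400],z);print(z,p.round(4),T(x,(.005,-.06,z)).round(4))
o=r.get_obs(); Rm=R.from_rotvec(o['orientation']).as_matrix(); print(Rm.round(3),o['clock'])
E
```

```text
Traceback (most recent call last):
  File "h.py", line 11, in proj
    Rm=np.array(f['rotation']); c=Rm.T@(np.array(X)-np.array(f['position'])); u=np.array(f['mtx'])@c; return u[:2]/u[2]
                                                                                ~~~~~~~~~~~~~~~~~~^~
ValueError: matmul: Input operand 1 does not have enough dimensions (has 0, gufunc core with signature (n?,k),(k,m?)->(n?,m?) requires 1)
```

The camera rotation is a rotation vector, so I'll fix `proj`.

```bash
sed -i "s/Rm=np.array(f\['rotation'\]); c=/Rm=R.from_rotvec(f['rotation']).as_matrix(); c=/" h.py
cat > fit.py <<'E'
from h import *
from scipy.optimize import least_squares
ft=grab_frame('top'); fs=grab_frame('scene')
t=lambda u,v:(190+u/3.6,130+v/3.6); s=lambda u,v:(200+u/3,120+v/2.8)
ob=[(ft,(-40,45,58),(272.4,239.8)),(ft,(-40,81,59),(253.2,239.5)),(ft,(30,45,58),(269.7,203)),
(ft,(-100,45,58),t(302,505)),(ft,(20,45,58),t(288,285)),(ft,(65,-100,36),t(543,183)),(ft,(-65,-100,36),t(560,410)),(ft,(65,100,36),t(191,217)),
(fs,(30,45,58),(342.1,187.9)),(fs,(-40,81,59),(332.8,160.4)),(fs,(-65,-100,36),s(203,264)),(fs,(65,-100,36),s(344,365))]
def res(x): return np.concatenate([proj(f,T(x,np.array(p)/1000))-np.array(q) for f,p,q in ob])
S=least_squares(res,[.6,.115,.09],loss='soft_l1',x_scale=[.1,.1,.1]); x=S.x; print(x.round(4)); print(res(x).reshape(-1,2).round(1).tolist())
np.save('pose.npy',x)
w=T(x,(-.04,.045,.058)); print('wheel',w)
for f,q in((ft,t(480,293)),(fs,s(317,252))):
  for z in(.042,.046,.05,.054): 
    p=atz(f,np.array(q)/[640,400],z);print(z,p.round(4),T(x,(.005,-.06,z)).round(4))
o=r.get_obs(); Rm=R.from_rotvec(o['orientation']).as_matrix(); print(Rm.round(3),o['clock'])
E
python3 fit.py
```

```text
[0.6085 0.1163 0.1076]
[[-0.1, -0.9], [0.4, 1.3], [-0.6, 0.1], [1.1, -0.1], [-0.4, -1.0], [-0.4, -1.0], [1.7, 0.2], [-1.1, -0.8], [6.0, -0.5], [-0.3, 1.7], [-4.4, -1.7], [-1.4, -2.6]]
wheel [0.56390875 0.15675223 0.058     ]
0.042 [0.6192 0.0581 0.042 ] [0.6199 0.0572 0.042 ]
0.046 [0.6189 0.0581 0.046 ] [0.6199 0.0572 0.046 ]
0.05 [0.6187 0.0582 0.05  ] [0.6199 0.0572 0.05  ]
0.054 [0.6184 0.0582 0.054 ] [0.6199 0.0572 0.054 ]
0.042 [0.6101 0.0717 0.042 ] [0.6199 0.0572 0.042 ]
0.046 [0.6128 0.0694 0.046 ] [0.6199 0.0572 0.046 ]
0.05 [0.6154 0.0671 0.05  ] [0.6199 0.0572 0.05  ]
0.054 [0.6181 0.0648 0.054 ] [0.6199 0.0572 0.054 ]
[[ 0.     0.352  0.936]
 [ 0.     0.936 -0.352]
 [-1.     0.     0.   ]] 1.2
```

apply_moves(
  commands=[
    [0,0,-374,428,1.1,0,0],
    [0,0,-374,428,1.1,0,0],
    [0,0,-374,428,1.1,0,0],
    [0,0,-374,428,1.1,0,0],
    [0,0,-374,428,1.1,0,0],
    [0,0,-374,428,1.1,0,0],
    [0,0,-374,428,1.1,0,0],
    [0,0,-374,428,1.1,0,0],
    [0,0,-374,428,1.1,0,0],
    [0,0,-374,428,1.1,0,0],
    [0,0,-374,428,1.1,0,0],
    [0,0,-374,428,1.1,0,0],
    [0,0,-374,428,1.1,0,0],
    [0,0,-374,428,1.1,0,0],
    [0,0,-374,428,1.1,0,0],
    [0,0,-374,428,1.1,0,0],
    [0,0,-374,428,1.1,0,0],
    [0,0,-374,428,1.1,0,0],
  ],
)

```text
clock: 3.0
tcp_pos: [0.5063, 0.1318, 0.2313]
orientation: [1.126, 1.26, -1.126]
contact_force: [0.3, -0.3, 0.6]
grip_width: 0.0003
```

```bash
cat > st.py <<'E'
import sys
from h import *
o=r.get_obs(); Rm=R.from_rotvec(o['orientation']).as_matrix(); x=np.load('pose.npy'); p=np.array(o['tcp_pos'])
w=T(x,(-.04,.045,0)); c,s=np.cos(x[2]),np.sin(x[2]); d=p-w
print('clk',round(o['clock'],2),'tcp',p.round(4),'rel wheel (timer axes, mm)',(1000*np.array([c*d[0]+s*d[1],-s*d[0]+c*d[1],p[2]])).round(1),'F',np.round(o['contact_force'],2),'w',o['grip_width'])
print('toolx',Rm[:,0].round(3),'tooly angle vs timer',round(float(np.degrees(np.arctan2(Rm[1,1],Rm[0,1])-x[2])),2))
if len(sys.argv)>1:
  n=sys.argv[1]; im=[]
  for cam,(a,b,e,g) in (('top',(130,290,190,410)),('scene',(100,290,200,460))):
    f=grab_frame(cam); im.append(cv2.resize(f['pixels'][a:b,e:g,::-1],(400,300)))
  cv2.imwrite(f'pics/{n}.png',cv2.resize(np.clip(np.hstack(im)*1.6,0,255).astype('uint8'),(800,300)))
E
python3 st.py a1
```

```text
clk 3.0 tcp [0.5063 0.1318 0.2313] rel wheel (timer axes, mm) [-59.9 -18.7 231.3] F [ 0.3  -0.26  0.56] w 0.00031712096511068343
toolx [-0.  0. -1.] tooly angle vs timer 0.27
```

View pics/a1.png

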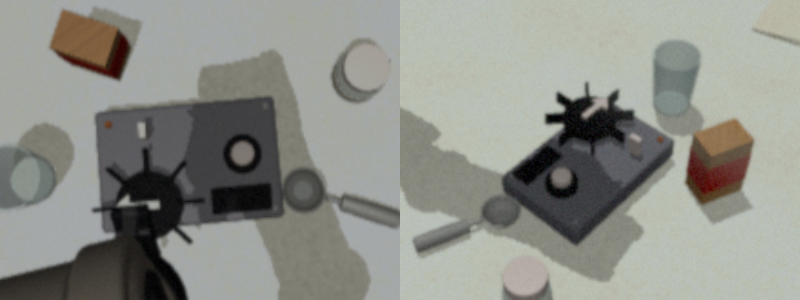

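The fingers are above the front of the wheel and everything else is undisturbed. I'll go down to just above the ribs and check.

apply_moves(
  commands=[
    [0,50,0,2,0,0,0],
    [0,100,0,2,0,0,0],
    [0,135,0,2,0,0,0],
    [0,160,0,2,0,0,0],
    [0,160,0,2,0,0,0],
    [0,160,0,2,0,0,0],
  ],
)

```text
clock: 3.7
tcp_pos: [0.5071, 0.129, 0.0717]
orientation: [1.127, 1.259, -1.127]
contact_force: [0.7, 0.2, 1.3]
grip_width: 0.0002
```

```bash
python3 st.py a2
```

```text
clk 3.7 tcp [0.5071 0.129  0.0717] rel wheel (timer axes, mm) [-59.5 -21.5  71.7] F [0.7  0.17 1.26] w 0.0001540559235249321
toolx [-0. -0. -1.] tooly angle vs timer 0.18
```

View pics/a2.png

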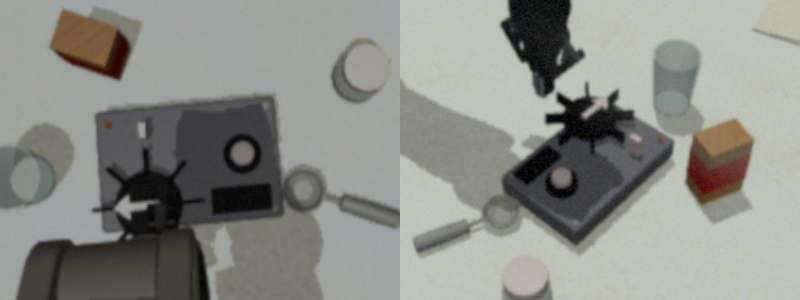

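apply_moves(
  commands=[
    [0,10,0,0,0,0,0],
    [0,20,0,0,0,0,0],
    [0,28,0,0,0,0,0],
    [0,28,0,0,0,0,0],
  ],
)

```text
clock: 4.2
tcp_pos: [0.5058, 0.1288, 0.0421]
orientation: [1.126, 1.261, -1.129]
contact_force: [-0.9, 0.4, 0.2]
grip_width: 0.0
```

```bash
python3 st.py a3
```

```text
clk 4.2 tcp [0.5058 0.1288 0.0421] rel wheel (timer axes, mm) [-60.7 -21.6  42.1] F [-0.89  0.38  0.17] w 2.4668188202958085e-05
toolx [-0.002 -0.001 -1.   ] tooly angle vs timer 0.2
```

View pics/a3.png

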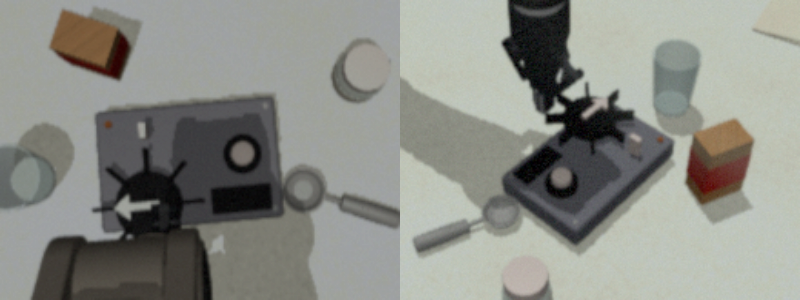

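No obstruction going in. Now the first flick: push towards the timer's +y (tool −z) slowly.

apply_moves(
  commands=[
    [0,0,0,-4,0,0,0],
    [0,0,0,-8,0,0,0],
    [0,0,0,-11,0,0,0],
    [0,0,0,-14,0,0,0],
    [0,0,0,-17,0,0,0],
    [0,0,0,-20,0,0,0],
    [0,0,0,-22,0,0,0],
    [0,0,0,-24,0,0,0],
    [0,0,0,-26,0,0,0],
    [0,0,0,-28,0,0,0],
    [0,0,0,-30,0,0,0],
    [0,0,0,-32,0,0,0],
    [0,0,0,-32,0,0,0],
  ],
)

```text
clock: 5.6
tcp_pos: [0.5048, 0.1477, 0.0434]
orientation: [1.126, 1.245, -1.141]
contact_force: [4.9, -32.7, 5.5]
grip_width: -0.0001
```

```bash
python3 st.py a4
```

```text
clk 5.6 tcp [0.5048 0.1477 0.0434] rel wheel (timer axes, mm) [-59.7  -2.7  43.4] F [  4.88 -32.66   5.49] w -0.00010583365155323788
toolx [ 0.001 -0.013 -1.   ] tooly angle vs timer -0.45
```

View pics/a4.png

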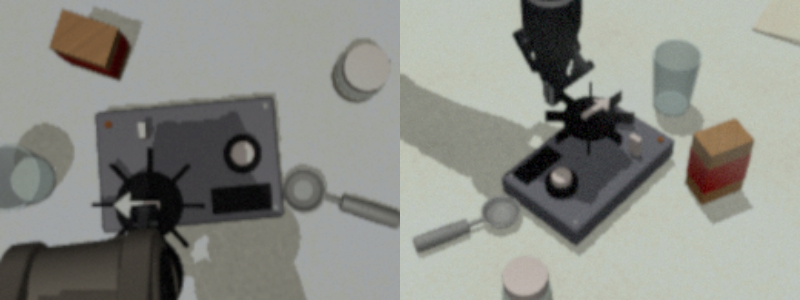

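Contact force is 33 N and the wheel has barely turned, so something is blocking it. I'll zoom in before going on.

Run:
```python
from h import *
im=[]
for cam,(a,b,e,g) in (('top',(190,280,230,330)),('scene',(120,210,285,385))):
    f=grab_frame(cam); im.append(cv2.resize(f['pixels'][a:b,e:g,::-1],(400,360),interpolation=cv2.INTER_CUBIC))
    q=pinpoint('arrow_tip',cam); print(cam,[(d['confidence'],np.array(d['point'])*[640,400]) for d in q[:1]])
    q=cut_out('wheel',cam); print(q and (q[0]['confidence'],q[0]['pixels'].sum()))
cv2.imwrite('pics/z1.png',np.clip(np.hstack(im)*2.2,0,255).astype('uint8'))
```

```text
top [(0.88, array([252.224, 236.92 ]))]
(0.87, np.int64(825))
scene [(0.88, array([332.992, 159.48 ]))]
(0.75, np.int64(1197))
```

View pics/z1.png

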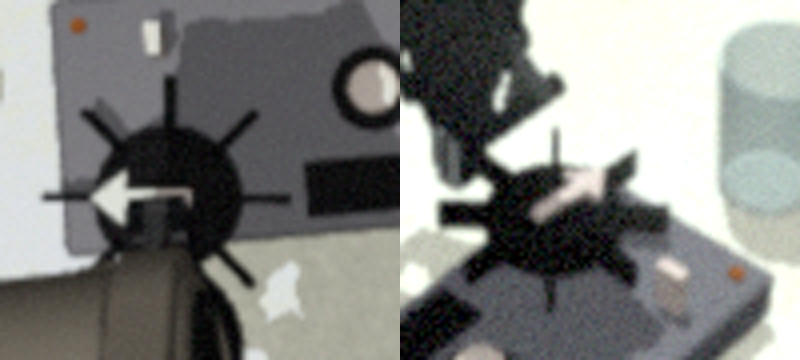

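```bash
python3 st.py
python3 - <<'E'
from h import *
o=r.get_obs();print(np.round(o['moment'],2),np.round(o['tau'],1),np.round(o['qvel'],3))
E
```

```text
clk 6.0 tcp [0.5048 0.1478 0.0434] rel wheel (timer axes, mm) [-59.7  -2.6  43.4] F [  4.61 -31.82   6.06] w 0.00024456235876304985
toolx [ 0.001 -0.013 -1.   ] tooly angle vs timer -0.46
[-6.83 -0.97 -0.14] [-17.1 -49.6 -11.7 -22.3  -5.7   0.2   0.2] [ 0.     0.002  0.    -0.    -0.001  0.002 -0.   ]
```

Run:
```python
from h import *
ft=grab_frame('top'); fs=grab_frame('scene'); x=np.load('pose.npy'); w=T(x,(-.04,.045,0))
for p in [(.5048,.1478,.0434),(.5048,.1478,.06),(.5048,.1478,.116),(.556,.148,.06),(.556,.148,.08),(.556,.148,.1),(.556,.148,.12)]:
    print(p,'top zoom',((proj(ft,p)-[230,190])*4).round(),'scene zoom',((proj(fs,p)-[285,120])*4).round())
```

```text
(0.5048, 0.1478, 0.0434) top zoom [189. 317.] scene zoom [ 57. 177.]
(0.5048, 0.1478, 0.06) top zoom [185. 320.] scene zoom [ 56. 154.]
(0.5048, 0.1478, 0.116) top zoom [170. 332.] scene zoom [53. 71.]
(0.556, 0.148, 0.06) top zoom [186. 212.] scene zoom [122. 203.]
(0.556, 0.148, 0.08) top zoom [181. 213.] scene zoom [122. 174.]
(0.556, 0.148, 0.1) top zoom [176. 214.] scene zoom [122. 144.]
(0.556, 0.148, 0.12) top zoom [171. 216.] scene zoom [122. 114.]
```

apply_moves(
  commands=[
    [0,0,0,8,0,0,0],
    [0,0,0,16,0,0,0],
    [0,0,0,24,0,0,0],
    [0,0,0,32,0,0,0],
    [0,0,0,32,0,0,0],
  ],
)

```text
clock: 6.6
tcp_pos: [0.5068, 0.1285, 0.0433]
orientation: [1.128, 1.259, -1.127]
contact_force: [0.0, 0.1, 0.1]
grip_width: -0.0
```

```bash
python3 st.py
cat > zm.py <<'E'
import sys
from h import *
im=[]
for cam,(a,b,e,g) in (('top',(190,280,230,330)),('scene',(120,210,285,385))):
    f=grab_frame(cam); im.append(cv2.resize(f['pixels'][a:b,e:g,::-1],(400,360),interpolation=cv2.INTER_CUBIC))
    q=pinpoint('arrow_tip',cam); print(cam,[(d['confidence'],np.array(d['point'])*[640,400]) for d in q[:1]])
cv2.imwrite(f'pics/{sys.argv[1]}.png',np.clip(np.hstack(im)*2.2,0,255).astype('uint8'))
E
python3 zm.py z2
```

```text
clk 6.6 tcp [0.5068 0.1285 0.0433] rel wheel (timer axes, mm) [-59.8 -21.9  43.3] F [0.03 0.14 0.06] w -2.8429274955061003e-05
toolx [ 0.  0. -1.] tooly angle vs timer 0.16
top [(0.59, array([251.776, 245.12 ]))]
scene [(0.9, array([333.376, 160.4  ]))]
```

View pics/z2.png

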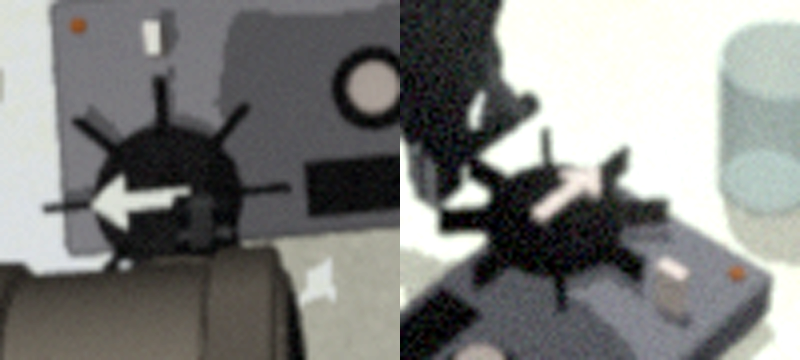

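The wheel sprang back. I'll probe in small increments to see how force builds with travel.

apply_moves(
  commands=[
    [0,0,0,-6,0,0,0],
    [0,0,0,-12,0,0,0],
    [0,0,0,-12,0,0,0],
  ],
)

```text
clock: 7.1
tcp_pos: [0.5054, 0.1416, 0.0432]
orientation: [1.126, 1.26, -1.126]
contact_force: [-0.2, -1.6, 1.0]
grip_width: 0.0002
```

apply_moves(
  commands=[
    [0,0,0,-2,0,0,0],
    [0,0,0,-2,0,0,0],
  ],
)

```text
clock: 7.3
tcp_pos: [0.5053, 0.1422, 0.0433]
orientation: [1.127, 1.259, -1.128]
contact_force: [0.1, -4.6, 0.6]
grip_width: 0.0003
```

apply_moves(
  commands=[
    [0,0,0,-2,0,0,0],
    [0,0,0,-2,0,0,0],
  ],
)

```text
clock: 7.5
tcp_pos: [0.5052, 0.1429, 0.0432]
orientation: [1.127, 1.257, -1.129]
contact_force: [1.3, -7.2, 1.4]
grip_width: -0.0
```

apply_moves(
  commands=[
    [0,0,0,-2,0,0,0],
    [0,0,0,-2,0,0,0],
  ],
)

```text
clock: 7.7
tcp_pos: [0.5051, 0.1436, 0.0432]
orientation: [1.127, 1.256, -1.131]
contact_force: [0.9, -10.6, 2.2]
grip_width: 0.0002
```

apply_moves(
  commands=[
    [0,0,0,-2,0,0,0],
    [0,0,0,-2,0,0,0],
  ],
)

```text
clock: 7.9
tcp_pos: [0.505, 0.1442, 0.0432]
orientation: [1.127, 1.254, -1.132]
contact_force: [1.8, -13.4, 1.6]
grip_width: -0.0
```

apply_moves(
  commands=[
    [0,0,0,6,0,0,0],
    [0,0,0,12,0,0,0],
    [0,-4,-4,14,0,0,0],
    [0,-9,-8,14,0,0,0],
    [0,-9,-8,14,0,0,0],
  ],
)

```text
clock: 8.4
tcp_pos: [0.4977, 0.1349, 0.053]
orientation: [1.127, 1.26, -1.126]
contact_force: [-0.3, 0.6, 0.8]
grip_width: -0.0002
```

apply_moves(
  commands=[
    [0,0,0,-5,0,0,0],
    [0,0,0,-10,0,0,0],
    [0,0,0,-14,0,0,0],
    [0,0,0,-14,0,0,0],
  ],
)

```text
clock: 8.8
tcp_pos: [0.4965, 0.1492, 0.0522]
orientation: [1.126, 1.261, -1.126]
contact_force: [0.1, -0.5, 0.6]
grip_width: 0.0003
```

apply_moves(
  commands=[
    [0,0,0,-2,0,0,0],
    [0,0,0,-4,0,0,0],
    [0,0,0,-4,0,0,0],
  ],
)

```text
clock: 9.1
tcp_pos: [0.4961, 0.1523, 0.0523]
orientation: [1.127, 1.26, -1.127]
contact_force: [-0.0, -1.1, 0.5]
grip_width: 0.0001
```

```bash
python3 st.py; python3 zm.py z3
```

```text
clk 9.1 tcp [0.4961 0.1523 0.0523] rel wheel (timer axes, mm) [-67.9   2.9  52.3] F [-0.05 -1.15  0.46] w 8.285240256321877e-05
toolx [-0.  0. -1.] tooly angle vs timer 0.21
top [(0.78, array([253.12, 241.2 ]))]
scene [(0.56, array([334.4 , 159.88]))]
```

View pics/z3.png

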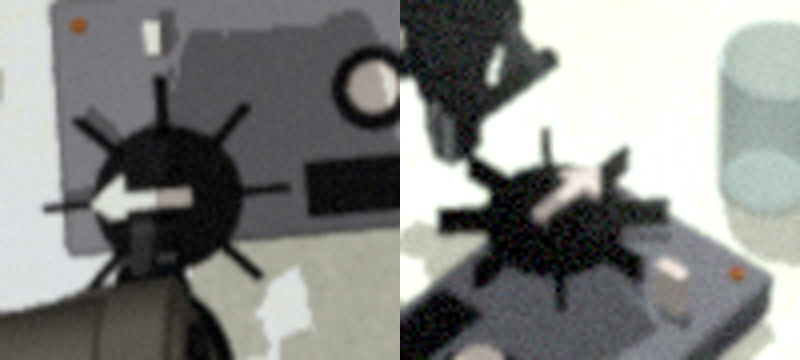

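At this radius and height the finger misses the rib, so the shut fingertips are thinner than I assumed. I'll go further in, to about 50 mm from the axis, at the same height.

apply_moves(
  commands=[
    [0,0,0,8,0,0,0],
    [0,0,0,16,0,0,0],
    [0,0,0,23,0,0,0],
    [0,0,6,23,0,0,0],
    [0,0,12,23,0,0,0],
    [0,0,17,23,0,0,0],
    [0,0,17,23,0,0,0],
  ],
)

```text
clock: 10.0
tcp_pos: [0.5168, 0.1316, 0.0524]
orientation: [1.127, 1.259, -1.126]
contact_force: [0.3, -0.0, -0.2]
grip_width: -0.0
```

apply_moves(
  commands=[
    [0,0,0,-5,0,0,0],
    [0,0,0,-10,0,0,0],
    [0,0,0,-10,0,0,0],
  ],
)

```text
clock: 10.3
tcp_pos: [0.5141, 0.142, 0.0522]
orientation: [1.126, 1.261, -1.126]
contact_force: [-0.1, -0.0, 0.7]
grip_width: 0.0
```

apply_moves(
  commands=[
    [0,0,0,-2,0,0,0],
    [0,0,0,-4,0,0,0],
    [0,0,0,-4,0,0,0],
  ],
)

```text
clock: 10.6
tcp_pos: [0.514, 0.1432, 0.0522]
orientation: [1.126, 1.258, -1.129]
contact_force: [0.5, -5.4, 1.3]
grip_width: -0.0002
```

apply_moves(
  commands=[
    [0,0,0,-2,0,0,0],
    [0,0,0,-4,0,0,0],
    [0,0,0,-4,0,0,0],
  ],
)

```text
clock: 10.9
tcp_pos: [0.5138, 0.1443, 0.0522]
orientation: [1.126, 1.255, -1.132]
contact_force: [1.5, -12.4, 1.4]
grip_width: 0.0
```

```bash
python3 st.py; python3 zm.py z4
```

```text
clk 10.9 tcp [0.5138 0.1443 0.0522] rel wheel (timer axes, mm) [-51.2  -7.   52.2] F [  1.45 -12.43   1.43] w 2.7914530530137305e-05
toolx [-0.    -0.005 -1.   ] tooly angle vs timer -0.02
top [(0.78, array([251.968, 238.6  ]))]
scene [(0.75, array([334.272, 160.88 ]))]
```

View pics/z4.png

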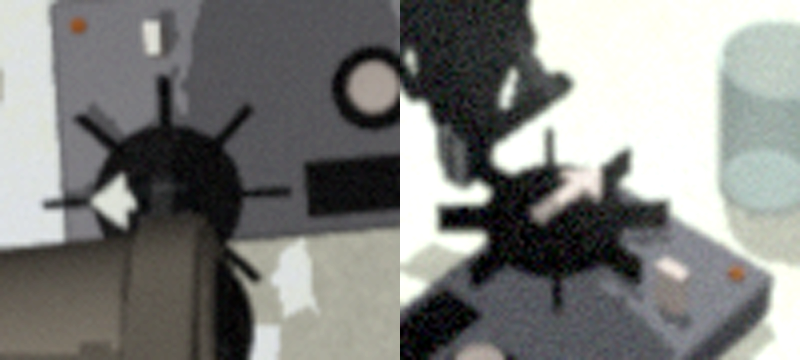

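The resistance at the rib is linear and stiff, about 16 N·m/rad. That is far above the stated 3 N, so something may be blocking clockwise motion. I'll test the other side of the same rib with a gentle push before forcing anything.

apply_moves(
  commands=[
    [0,0,0,10,0,0,0],
    [0,0,-12,10,0,0,0],
    [0,0,-25,10,0,0,0],
    [0,0,-25,-5,0,0,0],
    [0,0,-25,-22,0,0,0],
    [0,0,-25,-29,0,0,0],
    [0,0,-13,-29,0,0,0],
    [0,0,-5,-29,0,0,0],
    [0,0,-5,-29,0,0,0],
  ],
)

```text
clock: 12.0
tcp_pos: [0.5076, 0.1767, 0.0525]
orientation: [1.129, 1.257, -1.127]
contact_force: [-0.0, -0.4, -0.4]
grip_width: 0.0003
```

```bash
python3 st.py; python3 zm.py z5
```

```text
clk 12.0 tcp [0.5076 0.1767 0.0525] rel wheel (timer axes, mm) [-53.9  25.9  52.5] F [-0.   -0.44 -0.42] w 0.00025719550588269396
toolx [ 0.002 -0.    -1.   ] tooly angle vs timer 0.12
top [(0.87, array([252.8, 243.2]))]
scene [(0.6, array([335.616, 156.   ]))]
```

View pics/z5.png

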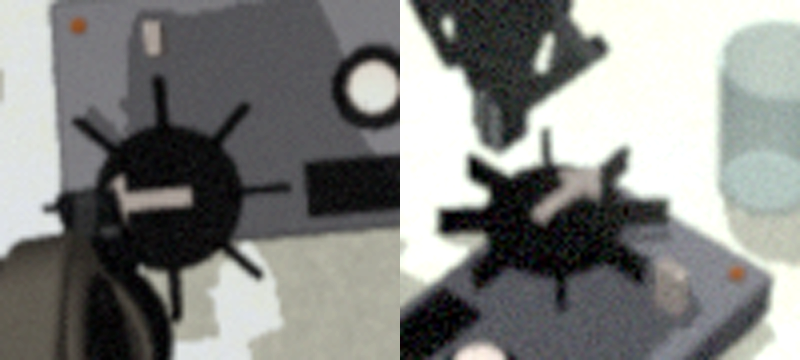

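apply_moves(
  commands=[
    [0,0,0,5,0,0,0],
    [0,0,0,10,0,0,0],
    [0,0,0,10,0,0,0],
  ],
)

```text
clock: 12.5
tcp_pos: [0.5063, 0.1671, 0.0523]
orientation: [1.128, 1.26, -1.127]
contact_force: [-1.5, 1.9, 0.5]
grip_width: -0.0002
```

apply_moves(
  commands=[
    [0,0,0,2,0,0,0],
    [0,0,0,4,0,0,0],
    [0,0,0,4,0,0,0],
  ],
)

```text
clock: 12.8
tcp_pos: [0.5064, 0.1658, 0.0523]
orientation: [1.127, 1.263, -1.125]
contact_force: [-2.7, 7.8, -0.2]
grip_width: 0.0002
```

apply_moves(
  commands=[
    [0,0,0,2,0,0,0],
    [0,0,0,4,0,0,0],
    [0,0,0,4,0,0,0],
  ],
)

```text
clock: 13.1
tcp_pos: [0.5066, 0.1645, 0.0524]
orientation: [1.127, 1.266, -1.122]
contact_force: [-2.8, 13.8, -1.5]
grip_width: -0.0002
```

apply_moves(
  commands=[
    [0,0,0,2,0,0,0],
    [0,0,0,4,0,0,0],
    [0,0,0,4,0,0,0],
  ],
)

```text
clock: 13.4
tcp_pos: [0.5067, 0.1633, 0.0525]
orientation: [1.128, 1.269, -1.119]
contact_force: [-4.4, 19.8, -2.0]
grip_width: -0.0001
```

```bash
python3 st.py; python3 zm.py z6
```

```text
clk 13.4 tcp [0.5067 0.1633 0.0525] rel wheel (timer axes, mm) [-56.2  12.6  52.5] F [-4.38 19.77 -2.01] w -7.160406317720509e-05
toolx [-0.001  0.008 -1.   ] tooly angle vs timer 0.57
top [(0.78, array([254.912, 242.4  ]))]
scene [(0.79, array([330.368, 156.2  ]))]
```

View pics/z6.png

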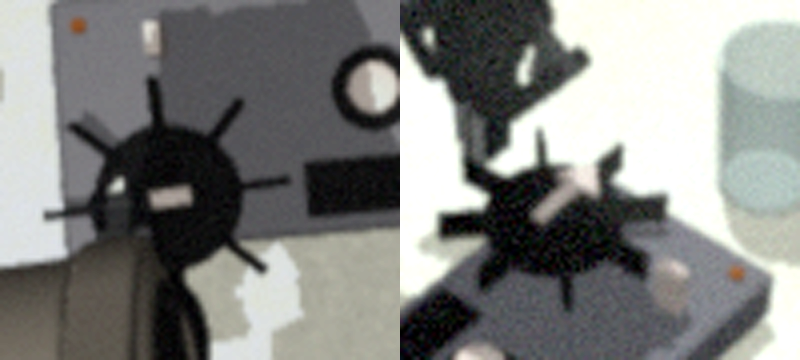

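The detent is symmetric: equally stiff both ways and springing back. So it is a stiff detent and nothing is blocking it. I'll go back behind the rib and push harder in controlled steps, keeping the commanded end point within one click.

apply_moves(
  commands=[
    [0,0,0,-12,0,0,0],
    [0,0,-12,-12,0,0,0],
    [0,0,-25,-12,0,0,0],
    [0,0,-25,5,0,0,0],
    [0,0,-25,20,0,0,0],
    [0,0,-25,25,0,0,0],
    [0,4,-12,25,0,0,0],
    [0,8,0,25,0,0,0],
    [0,8,0,25,0,0,0],
  ],
)

```text
clock: 14.5
tcp_pos: [0.5131, 0.1315, 0.0439]
orientation: [1.128, 1.259, -1.125]
contact_force: [0.0, 0.5, 0.1]
grip_width: -0.0003
```

```bash
python3 st.py
```

```text
clk 14.5 tcp [0.5131 0.1315 0.0439] rel wheel (timer axes, mm) [-53.2 -19.7  43.9] F [0.03 0.45 0.12] w -0.00030257251467996345
toolx [ 0.002  0.    -1.   ] tooly angle vs timer 0.22
```

apply_moves(
  commands=[
    [0,0,0,-6,0,0,0],
    [0,0,0,-12,0,0,0],
    [0,0,0,-18,0,0,0],
    [0,0,0,-24,0,0,0],
    [0,0,0,-28,0,0,0],
    [0,0,0,-28,0,0,0],
  ],
)

```text
clock: 15.1
tcp_pos: [0.5085, 0.147, 0.044]
orientation: [1.125, 1.247, -1.139]
contact_force: [5.4, -29.0, 1.4]
grip_width: -0.0001
```

apply_moves(
  commands=[
    [0,0,0,-2,0,0,0],
    [0,0,0,-4,0,0,0],
    [0,0,0,-4,0,0,0],
  ],
)

```text
clock: 15.4
tcp_pos: [0.5084, 0.148, 0.0441]
orientation: [1.125, 1.244, -1.142]
contact_force: [5.7, -35.6, 2.3]
grip_width: -0.0004
```

apply_moves(
  commands=[
    [0,0,0,-2,0,0,0],
    [0,0,0,-4,0,0,0],
    [0,0,0,-4,0,0,0],
  ],
)

```text
clock: 15.7
tcp_pos: [0.5083, 0.149, 0.044]
orientation: [1.125, 1.24, -1.145]
contact_force: [7.8, -43.5, 3.4]
grip_width: -0.0002
```

```bash
python3 st.py; python3 zm.py z7
```

```text
clk 15.7 tcp [0.5083 0.149  0.044 ] rel wheel (timer axes, mm) [-56.1  -1.7  44. ] F [  7.78 -43.45   3.41] w -0.00019545803190878128
toolx [ 0.001 -0.017 -1.   ] tooly angle vs timer -0.61
top [(0.66, array([255.872, 240.08 ]))]
scene [(0.58, array([335.424, 159.   ]))]
```

View pics/z7.png

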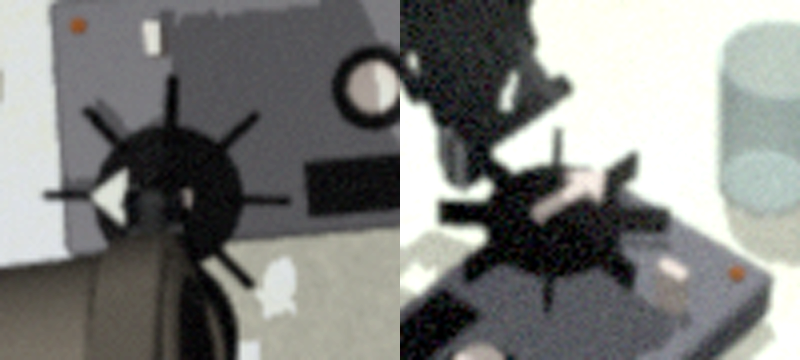

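Run:
```python
from h import *
o=r.get_obs();F=np.array(o['contact_force']);M=np.array(o['moment']);print(F.round(2),M.round(3),np.array(o['tau']).round(1), np.array(o['joints']).round(3))
print('Mx/Fy',M[0]/F[1],'-Mz/Fy..',M[2]/F[1])
f=grab_frame('scene'); im=cv2.resize(f['pixels'][110:220,280:390,::-1],(600,600),interpolation=cv2.INTER_LANCZOS4)
cv2.imwrite('pics/z8.png',np.clip(255*(im/255.)**.45,0,255).astype('uint8'))
```

```text
[  7.77 -43.01   3.48] [-9.189 -1.537 -0.194] [-23.  -52.1 -17.5 -24.5  -7.6   0.5   0.2] [-0.707  0.533  0.374  2.061 -0.302  0.606 -0.033]
Mx/Fy 0.21364155293324943 -Mz/Fy.. 0.004499892503070065
```

View pics/z8.png

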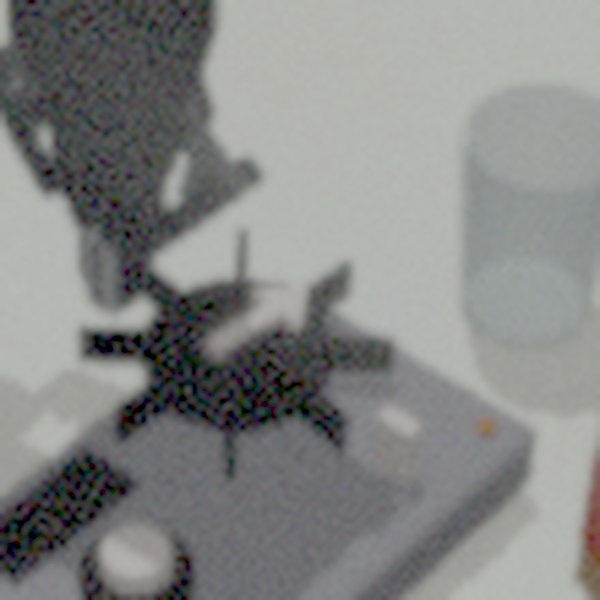

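Run:
```python
import cv2,numpy as np
a=cv2.imread('pics/top0.png')[190:280,230:330]; b=cv2.imread('pics/scene0.png')[120:210,285:385]
im=np.hstack([cv2.resize(q,(400,360),interpolation=cv2.INTER_CUBIC) for q in(a,b)])
cv2.imwrite('pics/z9.png',(255*(im/255.)**.5).astype('uint8'))
```

```text
(no output)
```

View pics/z9.png

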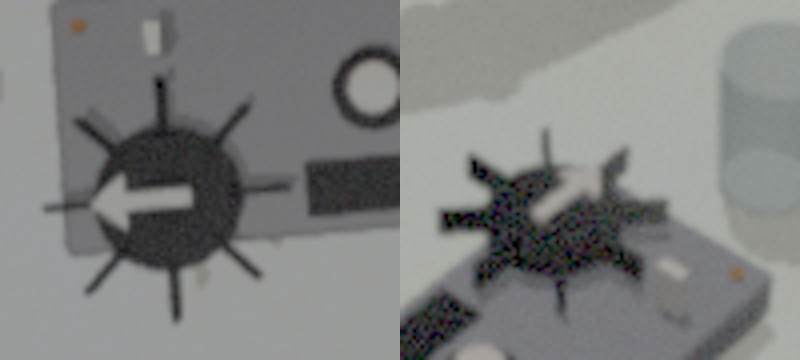

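No obstruction shows in the undisturbed picture. The rib contact is the only contact, so I'll raise the force gradually.

apply_moves(
  commands=[
    [0,0,0,-2,0,0,0],
    [0,0,0,-4,0,0,0],
    [0,0,0,-4,0,0,0],
  ],
)

```text
clock: 16.25
tcp_pos: [0.5082, 0.15, 0.044]
orientation: [1.125, 1.237, -1.149]
contact_force: [8.2, -50.4, 4.5]
grip_width: -0.0002
```

apply_moves(
  commands=[
    [0,0,0,-2,0,0,0],
    [0,0,0,-4,0,0,0],
    [0,0,0,-4,0,0,0],
  ],
)

```text
clock: 16.55
tcp_pos: [0.5081, 0.1509, 0.044]
orientation: [1.124, 1.234, -1.152]
contact_force: [9.8, -56.6, 6.5]
grip_width: 0.0001
```

```bash
cat > ang.py <<'E'
from h import *
x=np.load('pose.npy'); w=T(x,(-.04,.045,.058))
th=np.radians(np.arange(-20,22.5+90+180,0.5))
def prof(img,f):
    # polar sampling at radii 44-58 at z=.058; angle clockwise from +y(timer) -> +x -> -y
    out=[]
    for a in np.radians(np.arange(-20,200,0.5)):
        v=0
        for rr in np.arange(.044,.058,.002):
            p=T(x,(-.04+rr*np.sin(a),.045+rr*np.cos(a),.058)); u=proj(f,p)-0.
            v+=cv2.getRectSubPix(img,(1,1),(float(u[0]),float(u[1])))[0,0]
        out.append(v)
    return np.array(out)/8
def ribs(img,f):
    P=prof(img,f); A=np.arange(-20,200,.5); res=[]
    for k in range(5):
        m=(A>k*45-18)&(A<k*45+25 if k<4 else A<200); a=A[m]; p=P[m]; i=p.argmin(); wgt=np.clip(np.median(p)-p,0,None)*(abs(a-a[i])<5); res.append((wgt*a).sum()/wgt.sum()-k*45)
    return np.round(res,1)
E
python3 - <<'E'
from ang import *
f=grab_frame('top')
im=np.mean([grab_frame('top')['pixels'].astype(float) for _ in range(4)],0).mean(2).astype('float32')
print('now',ribs(im,f)); a=cv2.imread('pics/top0.png').astype('float32').mean(2); print('start',ribs(a,f))
o=r.get_obs();print(o['tcp_pos'],o['contact_force'],o['clock'])
cv2.imwrite('pics/top_push.png',im)
E
```

```text
now [8.9 8.1 7.2 7.9 8.9]
start [ 1.1  0.2 -0.3 -0.2 -0.3]
[0.50811904 0.15089262 0.04398977] [  9.19911381 -56.920148     6.57686204] 16.8[ WARN:0@5.624] global loadsave.cpp:1063 imwrite_ Unsupported depth image for selected encoder is fallbacked to CV_8U.
```

apply_moves(
  commands=[
    [0,0,0,-2,0,0,0],
    [0,0,0,-4,0,0,0],
    [0,0,0,-4,0,0,0],
  ],
)

```text
clock: 17.1
tcp_pos: [0.5081, 0.1518, 0.044]
orientation: [1.124, 1.23, -1.155]
contact_force: [10.8, -64.2, 7.3]
grip_width: -0.0
```

apply_moves(
  commands=[
    [0,0,0,-2,0,0,0],
    [0,0,0,-4,0,0,0],
    [0,0,0,-4,0,0,0],
  ],
)

```text
clock: 17.4
tcp_pos: [0.508, 0.1527, 0.044]
orientation: [1.124, 1.227, -1.158]
contact_force: [11.7, -70.8, 9.0]
grip_width: -0.0003
```

Run:
```python
from ang import *
f=grab_frame('top')
im=np.mean([grab_frame('top')['pixels'].astype(float) for _ in range(3)],0).mean(2).astype('float32')
print('now',ribs(im,f)); 
o=r.get_obs();F=o['contact_force'];M=o['moment'];print(o['tcp_pos'],F,M,o['clock'])
```

```text
now [10.6  9.6  8.7  9.5 10.7]
[0.50798325 0.15273799 0.0439444 ] [ 11.33790804 -69.42194461   8.59662034] [-15.18567311  -2.43668017  -0.31135279] 17.6
```

The spring is dead linear (about 0.376 N·m/deg), so pushing on one side would exceed the wrist limit well before half a click. I'll back off and use a pure couple instead. With the gripper open and centred over the axis, each fingertip sits in a gap (radius about 50 mm) and the tool turns about the wheel's axis. Nothing is grasped, and the wheel stays caged against overshoot.

apply_moves(
  commands=[
    [0,0,0,10,0,0,0],
    [0,0,0,20,0,0,0],
    [0,0,0,30,0,0,0],
    [0,0,0,42,0,0,0],
    [0,0,0,42,0,0,0],
    [0,-30,0,42,0,0,0],
    [0,-60,0,42,0,0,0],
    [85,-75,0,42,0,0,0],
    [85,-75,0,42,0,0,0],
    [85,-75,0,42,0,0,0],
    [85,-75,0,42,0,0,0],
  ],
)

```text
clock: 18.7
tcp_pos: [0.5085, 0.1412, 0.1183]
orientation: [1.125, 1.261, -1.127]
contact_force: [-0.5, 0.1, -0.2]
grip_width: 0.0579
```

```bash
python3 st.py
python3 - <<'E'
from ang import *
f=grab_frame('top')
im=np.mean([grab_frame('top')['pixels'].astype(float) for _ in range(3)],0).mean(2).astype('float32')
print('now',ribs(im,f))
E
```

```text
clk 18.7 tcp [0.5085 0.1412 0.1183] rel wheel (timer axes, mm) [-56.7  -9.5 118.3] F [-0.54  0.05 -0.24] w 0.05789871401998958
toolx [-0.002 -0.    -1.   ] tooly angle vs timer 0.28
now [ 1.   0.2 -0.4 -0.5  0.8]
```

apply_moves(
  commands=[
    [85,0,20,-5,-0.1,0,0],
    [85,0,40,-10,-0.22,0,0],
    [85,0,57,-13,-0.34,0,0],
    [85,0,57,-13,-0.39,0,0],
    [85,0,57,-13,-0.39,0,0],
    [85,0,57,-13,-0.39,0,0],
    [85,0,57,-13,-0.39,0,0],
  ],
)

```text
clock: 19.6
tcp_pos: [0.5643, 0.1595, 0.1191]
orientation: [0.833, 1.406, -0.834]
contact_force: [-0.2, 0.5, -0.2]
grip_width: 0.0848
```

```bash
python3 st.py a5; python3 zm.py z10
```

```text
clk 19.6 tcp [0.5643 0.1595 0.1191] rel wheel (timer axes, mm) [  0.7   2.7 119.1] F [-0.24  0.54 -0.2 ] w 0.08477729117202298
toolx [-0.001 -0.    -1.   ] tooly angle vs timer 22.47
top []
scene [(0.92, array([334.784, 161.6  ]))]
```

View pics/a5.png

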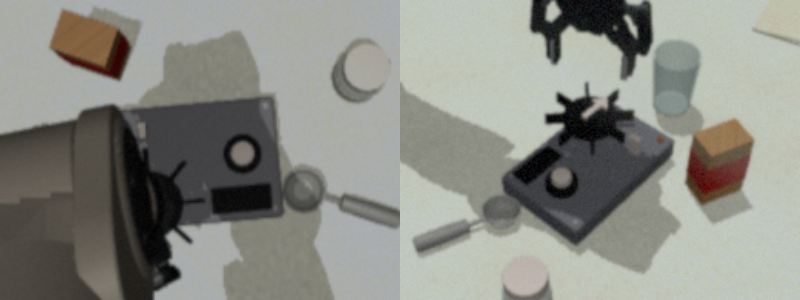

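View pics/z10.png

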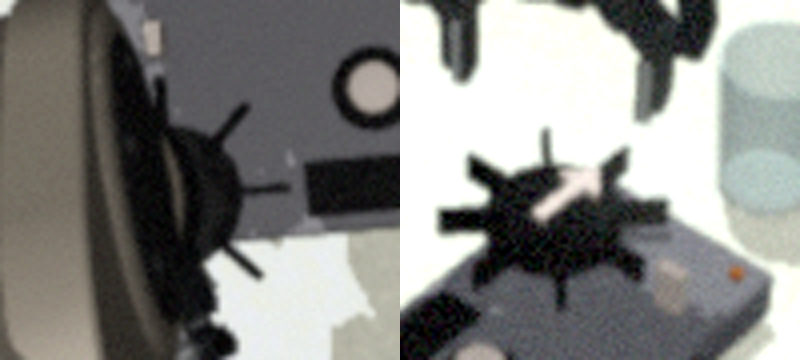

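apply_moves(
  commands=[
    [85,20,0,0,0,0,0],
    [85,40,0,0,0,0,0],
    [85,55,0,0,0,0,0],
    [85,62,0,0,0,0,0],
    [85,62,0,0,0,0,0],
  ],
)

```text
clock: 20.4
tcp_pos: [0.5642, 0.1594, 0.0564]
orientation: [0.832, 1.407, -0.834]
contact_force: [0.6, 0.2, -0.3]
grip_width: 0.085
```

```bash
python3 st.py
python3 - <<'E'
from h import *
ft=grab_frame('scene');o=r.get_obs();Rm=R.from_rotvec(o['orientation']).as_matrix();p=np.array(o['tcp_pos'])
im=cv2.resize(ft['pixels'][100:220,270:400,::-1],(780,720),interpolation=cv2.INTER_CUBIC); im=np.clip(255*(im/255.)**.5,0,255).astype('uint8')
for s in(1,-1):
    q=proj(ft,p+Rm@np.array([-.013,s*.046,0])); print((q-[270,100])*6)
cv2.imwrite('pics/z11.png',im[:600])
E
```

```text
clk 20.4 tcp [0.5642 0.1594 0.0564] rel wheel (timer axes, mm) [ 0.5  2.6 56.4] F [ 0.61  0.19 -0.26] w 0.08504712422888358
toolx [-0.002 -0.001 -1.   ] tooly angle vs timer 22.53
[446.19461732 429.32868994]
[188.23428751 370.65475465]
```

View pics/z11.png

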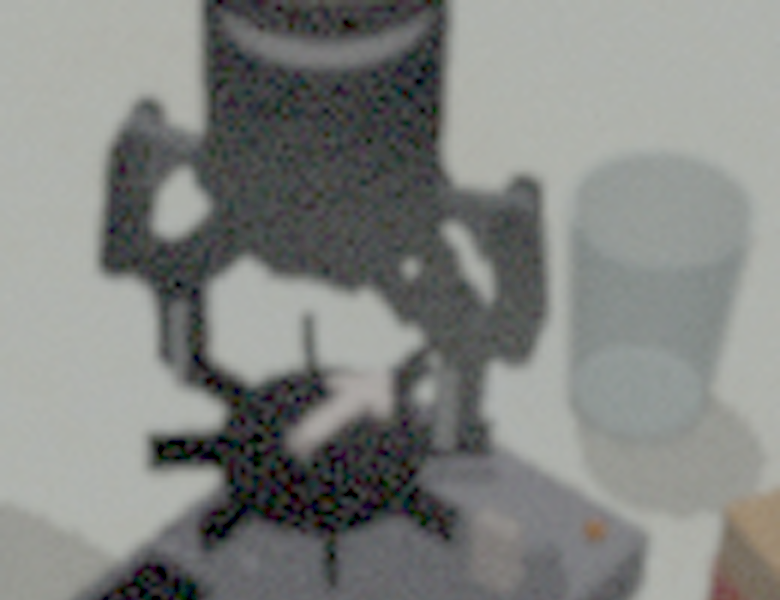

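apply_moves(
  commands=[
    [85,8,0,0,0,0,0],
    [85,16,0,0,0,0,0],
    [85,23,0,0,0,0,0],
    [85,23,0,0,0,0,0],
  ],
)

```text
clock: 20.85
tcp_pos: [0.564, 0.1595, 0.0332]
orientation: [0.832, 1.407, -0.834]
contact_force: [-1.4, 0.6, -0.6]
grip_width: 0.0851
```

apply_moves(
  commands=[
    [85,0,0,0,0.05,0,0],
    [85,0,0,0,0.1,0,0],
    [85,0,0,0,0.1,0,0],
  ],
)

```text
clock: 21.15
tcp_pos: [0.5648, 0.1599, 0.0343]
orientation: [0.909, 1.373, -0.909]
contact_force: [0.3, 0.6, -0.6]
grip_width: 0.0851
```

```bash
cat > mo.py <<'E'
from ang import *
o=r.get_obs();print('clk',o['clock'],'F',np.round(o['contact_force'],1),'M',np.round(o['moment'],2),'tau7',np.round(o['tau'][6],2))
Rm=R.from_rotvec(o['orientation']).as_matrix();print('jaw vs timer',np.degrees(np.arctan2(Rm[1,1],Rm[0,1])-x[2]).round(2),np.round(o['tcp_pos'],4))
f=grab_frame('top'); print('ribs',ribs(f['pixels'].astype('float32').mean(2),f))
E
python3 mo.py
```

```text
clk 21.15 F [ 0.3  0.6 -0.6] M [0.03 0.01 0.  ] tau7 -0.4
jaw vs timer 16.8 [0.5648 0.1599 0.0343]
ribs [ -9.4 -14.    8.6  -0.2   0.2]
```

apply_moves(
  commands=[
    [85,0,0,0,0.05,0,0],
    [85,0,0,0,0.08,0,0],
    [85,0,0,0,0.08,0,0],
  ],
)

```text
clock: 21.5
tcp_pos: [0.5647, 0.1603, 0.0343]
orientation: [0.967, 1.345, -0.967]
contact_force: [0.3, 0.9, 0.4]
grip_width: 0.0848
```

```bash
python3 mo.py
```

```text
clk 21.5 F [0.3 0.9 0.4] M [0.28 0.09 0.91] tau7 -1.19
jaw vs timer 12.4 [0.5647 0.1603 0.0343]
ribs [-10.7   3.2   8.6   2.6   3.6]
```

apply_moves(
  commands=[
    [85,0,0,0,0.05,0,0],
    [85,0,0,0,0.08,0,0],
    [85,0,0,0,0.08,0,0],
  ],
)

```text
clock: 21.85
tcp_pos: [0.5647, 0.1604, 0.0343]
orientation: [1.026, 1.315, -1.026]
contact_force: [0.4, 1.5, 1.1]
grip_width: 0.085
```

```bash
python3 mo.py
```

```text
clk 21.85 F [0.4 1.5 1.1] M [0.37 0.2  2.68] tau7 -2.91
jaw vs timer 7.93 [0.5647 0.1604 0.0343]
ribs [-10.8   2.9   8.8   6.7   7.5]
```

The couple works: about 1 N of net force while the moment follows the same stiff spring (wheel now around 7°). I'll continue.

apply_moves(
  commands=[
    [85,0,0,0,0.04,0,0],
    [85,0,0,0,0.08,0,0],
    [85,0,0,0,0.08,0,0],
  ],
)

```text
clock: 22.2
tcp_pos: [0.5646, 0.1601, 0.0343]
orientation: [1.089, 1.281, -1.089]
contact_force: [-0.1, -0.4, -0.9]
grip_width: 0.0853
```

```bash
python3 mo.py
```

```text
clk 22.2 F [-0.1 -0.4 -0.9] M [-0.01  0.04 -0.  ] tau7 0.37
jaw vs timer 3.1 [0.5646 0.1601 0.0343]
ribs [-13.6   6.6  11.2  21.5  18.7]
```

apply_moves(
  commands=[
    [85,0,0,0,0.04,0,0],
    [85,0,0,0,0.08,0,0],
    [85,0,0,0,0.08,0,0],
  ],
)

```text
clock: 22.55
tcp_pos: [0.565, 0.1583, 0.0343]
orientation: [1.155, 1.243, -1.154]
contact_force: [-1.1, 0.2, -0.1]
grip_width: 0.0853
```

```bash
python3 mo.py
```

```text
clk 22.55 F [-1.1  0.2 -0.1] M [ 0.03 -0.01 -0.02] tau7 -0.32
jaw vs timer -1.94 [0.565  0.1583 0.0343]
ribs [-14.3  13.   18.   20.7  18.6]
```

The moment dropped to zero: the wheel let go and snapped. I need to see where it rests.

```bash
python3 zm.py z12; python3 st.py a6
```

```text
top []
scene [(0.79, array([337.92, 166.12]))]
clk 22.8 tcp [0.5648 0.1591 0.0343] rel wheel (timer axes, mm) [ 1.2  2.3 34.3] F [-0.82  1.51 -0.42] w 0.08492384366751772
toolx [-0.  0. -1.] tooly angle vs timer -1.61
```

View pics/z12.png

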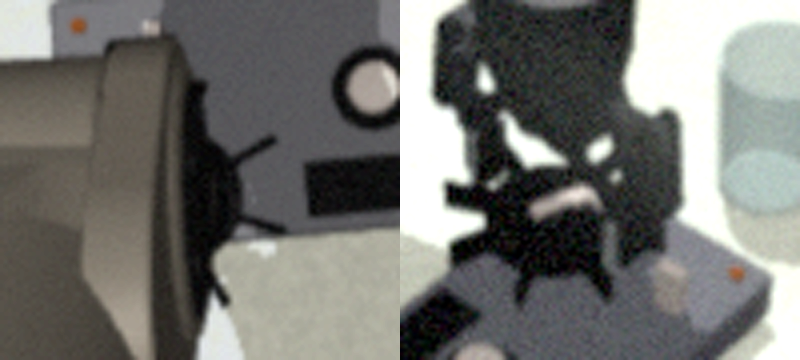

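The wheel is at roughly +21° with no moment on it, near half-way. I'll keep turning slowly, still well inside one click.

apply_moves(
  commands=[
    [85,0,0,0,0.04,0,0],
    [85,0,0,0,0.08,0,0],
    [85,0,0,0,0.08,0,0],
  ],
)

```text
clock: 23.2
tcp_pos: [0.5648, 0.1597, 0.0343]
orientation: [1.209, 1.209, -1.209]
contact_force: [0.2, -0.4, -0.7]
grip_width: 0.0851
```

```bash
python3 mo.py; python3 zm.py z13
```

```text
clk 23.2 F [ 0.2 -0.4 -0.7] M [-0.   -0.01 -0.02] tau7 -0.31
jaw vs timer -6.13 [0.5648 0.1597 0.0343]
ribs [ 23.   10.   21.1  22.4 -16.5]
top []
scene [(0.84, array([336.768, 164.   ]))]
```

View pics/z13.png

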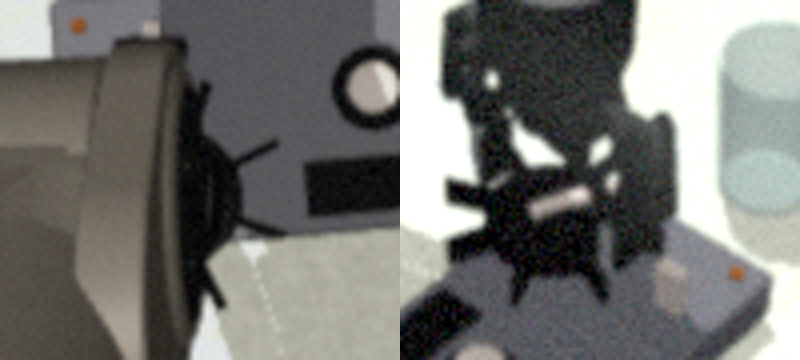

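apply_moves(
  commands=[
    [85,0,0,0,0.04,0,0],
    [85,0,0,0,0.07,0,0],
    [85,0,0,0,0.07,0,0],
  ],
)

```text
clock: 23.75
tcp_pos: [0.5647, 0.1597, 0.0343]
orientation: [1.26, 1.176, -1.26]
contact_force: [-0.5, 0.1, -0.2]
grip_width: 0.0849
```

```bash
python3 mo.py; python3 zm.py z14
```

```text
clk 23.75 F [-0.5  0.1 -0.2] M [-0.04  0.03  0.01] tau7 -0.23
jaw vs timer -10.14 [0.5647 0.1597 0.0343]
ribs [ 22.8   9.2  14.8 -16.1 -15.9]
top []
scene [(0.63, array([336.704, 164.12 ]))]
```

View pics/z14.png

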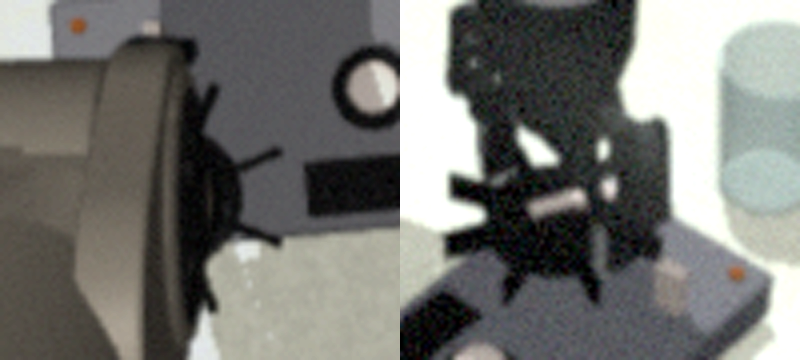

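apply_moves(
  commands=[
    [85,0,0,0,0.05,0,0],
    [85,0,0,0,0.1,0,0],
    [85,0,0,0,0.1,0,0],
    [85,0,0,0,0.1,0,0],
  ],
)

```text
clock: 24.4
tcp_pos: [0.5647, 0.1597, 0.0343]
orientation: [1.332, 1.125, -1.332]
contact_force: [-0.7, 1.0, 0.9]
grip_width: 0.0848
```

```bash
python3 mo.py; python3 zm.py z15
```

```text
clk 24.4 F [-0.7  1.   0.9] M [-0.01  0.05 -0.04] tau7 -0.05
jaw vs timer -15.76 [0.5647 0.1597 0.0343]
ribs [ 22.6  12.5  18.6 -12.  -11. ]
top []
scene [(0.76, array([339.584, 167.2  ]))]
```

View pics/z15.png

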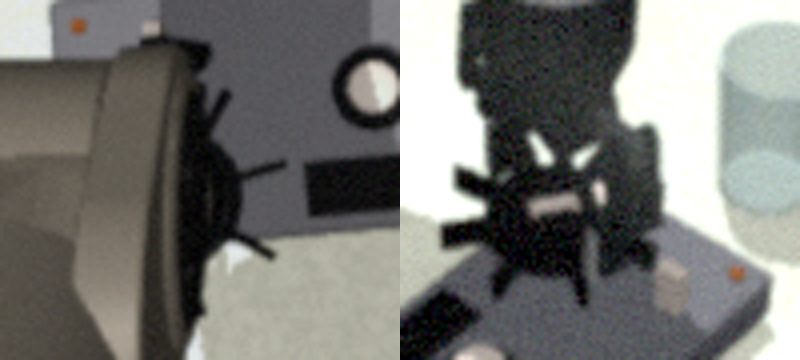

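The wheel now follows the fingers with almost no torque, at about 34°.

apply_moves(
  commands=[
    [85,0,0,0,0.05,0,0],
    [85,0,0,0,0.1,0,0],
    [85,0,0,0,0.1,0,0],
    [85,0,0,0,0.1,0,0],
  ],
)

```text
clock: 25.05
tcp_pos: [0.5647, 0.1597, 0.0343]
orientation: [1.403, 1.071, -1.403]
contact_force: [0.2, -0.1, 0.6]
grip_width: 0.0852
```

```bash
python3 mo.py
```

```text
clk 25.05 F [ 0.2 -0.1  0.6] M [ 0.07 -0.03  0.02] tau7 -0.05
jaw vs timer -21.49 [0.5647 0.1597 0.0343]
ribs [22.2 14.3 22.3 -0.3  0.7]
```

apply_moves(
  commands=[
    [85,0,0,0,0.05,0,0],
    [85,0,0,0,0.1,0,0],
    [85,0,0,0,0.1,0,0],
    [85,0,0,0,0.1,0,0],
  ],
)

```text
clock: 25.5
tcp_pos: [0.5648, 0.1597, 0.0343]
orientation: [1.474, 1.012, -1.474]
contact_force: [-0.6, 0.9, -1.0]
grip_width: 0.0852
```

```bash
python3 mo.py; python3 zm.py z16
```

```text
clk 25.5 F [-0.6  0.9 -1. ] M [-0.02 -0.02 -0.02] tau7 -0.04
jaw vs timer -27.2 [0.5648 0.1597 0.0343]
ribs [ 21.5  14.   22.3 -14.6   0.8]
top []
scene [(0.83, array([338.368, 167.92 ]))]
```

View pics/z16.png

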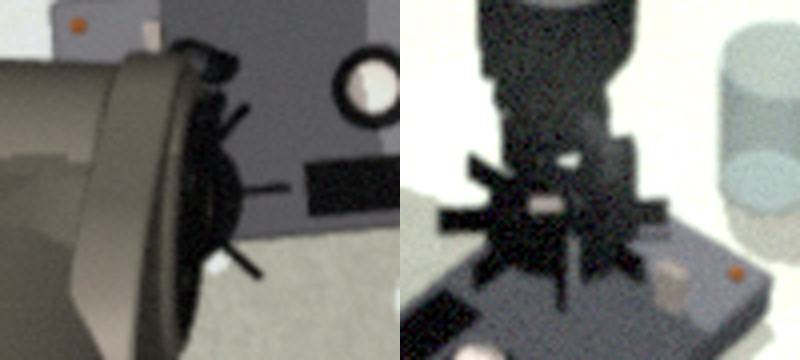

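Ribs are back on the click pattern: click 5 is reached and the wheel rests ahead of the fingers. Now the last click, in small steps with the cage in place.

apply_moves(
  commands=[
    [85,0,0,0,0.05,0,0],
    [85,0,0,0,0.1,0,0],
    [85,0,0,0,0.1,0,0],
  ],
)

```text
clock: 26.05
tcp_pos: [0.5647, 0.1596, 0.0343]
orientation: [1.543, 0.951, -1.544]
contact_force: [0.0, -1.2, 2.1]
grip_width: 0.0849
```

```bash
python3 mo.py
```

```text
clk 26.05 F [ 0.  -1.2  2.1] M [-0.13  0.15  1.08] tau7 -1.46
jaw vs timer -32.87 [0.5647 0.1596 0.0343]
ribs [ 19.4  14.2  22.4 -11.    4.3]
```

apply_moves(
  commands=[
    [85,0,0,0,0.04,0,0],
    [85,0,0,0,0.08,0,0],
    [85,0,0,0,0.08,0,0],
  ],
)

```text
clock: 26.4
tcp_pos: [0.5646, 0.1599, 0.0343]
orientation: [1.595, 0.901, -1.597]
contact_force: [-0.5, -2.2, 2.3]
grip_width: 0.0849
```

```bash
python3 mo.py; python3 -c "
from h import *
x=np.load('pose.npy');f=grab_frame('scene')
for a in (3.1416,3.927,4.712): print(a,proj(f,T(x,(-.04-.036*np.sin(a),.045-.036*np.cos(a),.059))))"
```

```text
clk 26.4 F [-0.5 -2.2  2.3] M [-0.06  0.39  2.81] tau7 -3.1
jaw vs timer -37.22 [0.5646 0.1599 0.0343]
ribs [19.4 15.4 21.   6.6  8. ]
3.1416 [332.48471441 162.05250054]
3.927 [338.75609248 170.18194532]
4.712 [334.85878275 179.12722002]
```

apply_moves(
  commands=[
    [85,0,0,0,0.04,0,0],
    [85,0,0,0,0.08,0,0],
    [85,0,0,0,0.08,0,0],
  ],
)

```text
clock: 26.8
tcp_pos: [0.5645, 0.1601, 0.0343]
orientation: [1.652, 0.846, -1.653]
contact_force: [-0.0, 1.1, -0.8]
grip_width: 0.0847
```

```bash
python3 mo.py
```

```text
clk 26.8 F [-0.   1.1 -0.8] M [-0.03  0.05 -0.01] tau7 -0.49
jaw vs timer -41.93 [0.5645 0.1601 0.0343]
ribs [16.8 18.6 21.3 -2.6 16.8]
```

apply_moves(
  commands=[
    [85,0,0,0,0.04,0,0],
    [85,0,0,0,0.08,0,0],
    [85,0,0,0,0.08,0,0],
  ],
)

```text
clock: 27.15
tcp_pos: [0.565, 0.1593, 0.0342]
orientation: [1.715, 0.782, -1.713]
contact_force: [-0.1, -0.6, -1.1]
grip_width: 0.0846
```

```bash
python3 mo.py
```

```text
clk 27.15 F [-0.1 -0.6 -1.1] M [-0.04  0.02  0.01] tau7 -0.33
jaw vs timer -47.19 [0.565  0.1593 0.0342]
ribs [ 15.9  20.7  22.3   6.  -15.5]
```

apply_moves(
  commands=[
    [85,0,0,0,0.05,0,0],
    [85,0,0,0,0.1,0,0],
    [85,0,0,0,0.1,0,0],
  ],
)

```text
clock: 27.5
tcp_pos: [0.5649, 0.1595, 0.0342]
orientation: [1.778, 0.709, -1.777]
contact_force: [0.2, 0.6, 0.5]
grip_width: 0.0848
```

```bash
python3 mo.py; python3 zm.py z17
```

```text
clk 27.5 F [0.2 0.6 0.5] M [-0.01 -0.    0.01] tau7 -0.41
jaw vs timer -52.67 [0.5649 0.1595 0.0342]
ribs [ 14.9  21.3  22.3  11.  -15.4]
top []
scene [(0.83, array([339.52, 173.52]))]
```

View pics/z17.png

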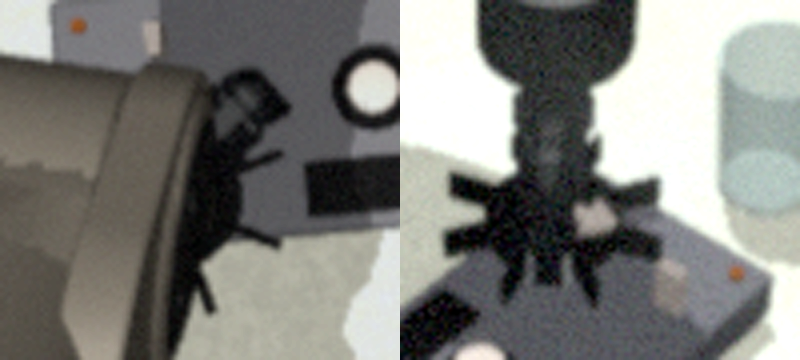

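Same behaviour: the wheel is about 29° past click 5 and moving freely with the fingers. Small steps to let it drop into click 6.

apply_moves(
  commands=[
    [85,0,0,0,0.05,0,0],
    [85,0,0,0,0.1,0,0],
    [85,0,0,0,0.13,0,0],
    [85,0,0,0,0.13,0,0],
  ],
)

```text
clock: 28.15
tcp_pos: [0.5648, 0.1597, 0.0343]
orientation: [1.859, 0.608, -1.859]
contact_force: [0.1, -0.5, 0.3]
grip_width: 0.0849
```

```bash
python3 mo.py
```

```text
clk 28.15 F [ 0.1 -0.5  0.3] M [ 0.04 -0.01 -0.01] tau7 -0.25
jaw vs timer -59.97 [0.5648 0.1597 0.0343]
ribs [ 12.7  18.7  20.6 -12.7 -12.2]
```

apply_moves(
  commands=[
    [85,0,0,0,0.03,0,0],
    [85,0,0,0,0.06,0,0],
    [85,0,0,0,0.09,0,0],
    [85,0,0,0,0.09,0,0],
  ],
)

```text
clock: 28.6
tcp_pos: [0.5648, 0.1597, 0.0343]
orientation: [1.916, 0.531, -1.916]
contact_force: [-0.2, -0.4, -0.0]
grip_width: 0.085
```

```bash
python3 mo.py; python3 zm.py z18
```

```text
clk 28.6 F [-0.2 -0.4 -0. ] M [ 0.01  0.09 -0.03] tau7 -0.25
jaw vs timer -65.19 [0.5648 0.1597 0.0343]
ribs [ 11.3  21.5  21.4   1.  -15.7]
top []
scene [(0.72, array([306.112, 210.32 ]))]
```

View pics/z18.png

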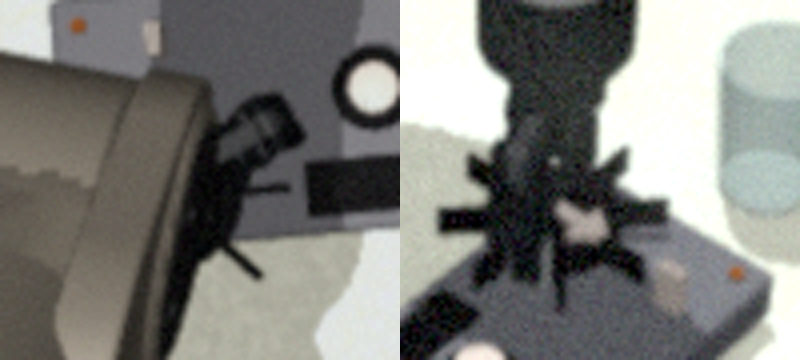

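Arrow tip at about (600,235) in the right panel points at the post, and the ribs are on the click pattern. I'll lift straight out and check.

apply_moves(
  commands=[
    [85,-10,0,0,0.02,0,0],
    [85,-25,0,0,0.02,0,0],
    [85,-50,0,0,0.02,0,0],
    [85,-80,0,0,0.02,0,0],
    [0,-100,0,0,0.02,0,0],
    [0,-100,0,0,0.02,0,0],
    [0,-100,0,0,0.02,0,0],
    [0,-100,0,0,0.02,0,0],
    [0,-100,0,0,0.02,0,0],
  ],
)

```text
clock: 29.75
tcp_pos: [0.5641, 0.1595, 0.1335]
orientation: [1.926, 0.514, -1.93]
contact_force: [-0.4, -0.3, 0.0]
grip_width: 0.0122
```

```bash
python3 st.py
python3 - <<'E'
from h import *
x=np.load('pose.npy');o=r.get_obs();Rm=R.from_rotvec(o['orientation']).as_matrix()
k=T(x,(.005,-.06,.05)); d=k-np.array(o['tcp_pos']); print('key',k,'shift in tool',(Rm.T@d*1000).round(1))
E
```

```text
clk 29.75 tcp [0.5641 0.1595 0.1335] rel wheel (timer axes, mm) [  0.5   2.7 133.5] F [-0.44 -0.26  0.  ] w 0.012153689552120149
toolx [-0.002 -0.001 -1.   ] tooly angle vs timer -66.27
key [0.61992499 0.0571923  0.05      ] shift in tool [ 83.5 116.6   2.4]
```

apply_moves(
  commands=[
    [0,0,40,1,0,0,0],
    [0,0,80,2,0,0,0],
    [0,0,114,2,0,0,0],
    [0,25,114,2,0,0,0],
    [0,50,114,2,0,0,0],
    [0,60,114,2,0,0,0],
    [0,60,114,2,0,0,0],
    [0,60,114,2,0,0,0],
  ],
)

```text
clock: 30.55
tcp_pos: [0.6201, 0.0598, 0.0747]
orientation: [1.928, 0.514, -1.928]
contact_force: [-0.4, -0.3, 1.2]
grip_width: -0.0001
```

```bash
python3 st.py; python3 zm.py z19
python3 - <<'E'
from ang import *
f=grab_frame('top'); im=f['pixels'].astype('float32').mean(2); print(ribs(im,f))
cv2.imwrite('pics/z20.png',cv2.resize(np.clip(f['pixels'][170:270,240:390,::-1]*1.8,0,255).astype('uint8'),(780,520),interpolation=cv2.INTER_CUBIC))
print(proj(f,r.get_obs()['tcp_pos']))
E
```

```text
clk 30.55 tcp [0.6201 0.0598 0.0747] rel wheel (timer axes, mm) [  45.5 -102.4   74.7] F [-0.36 -0.26  1.17] w -6.324668278433147e-05
toolx [ 0. -0. -1.] tooly angle vs timer -66.26
top []
scene [(0.96, array([335.296, 177.32 ]))]
[  1.1   0.2  13.5 -15.4 -14.1]
[322.48259951 209.68411449]
```

View pics/z20.png

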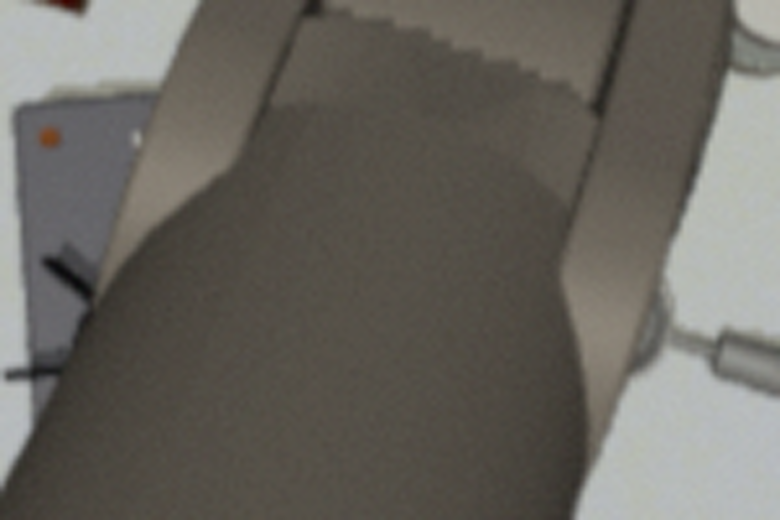

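View pics/z19.png

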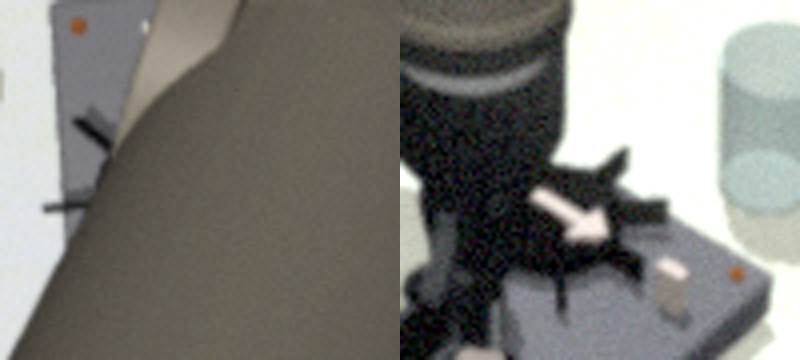

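Arrow tip at (335.3,177.3) against (334.9,179.1) predicted for 4.712, and the ribs are at rest offsets: click 6 confirmed. Now I'll check that the finger is over the key.

Run:
```python
from h import *
f=grab_frame('scene'); o=r.get_obs(); p=np.array(o['tcp_pos'])
im=cv2.resize(f['pixels'][150:250,250:350,::-1],(600,600),interpolation=cv2.INTER_CUBIC); im=(255*(im/255.)**.5).astype('uint8')
for z in (.0747,.056,.05): print(z,(proj(f,[p[0],p[1],z])-[250,150])*6)
cv2.imwrite('pics/z21.png',im)
```

```text
0.0747 [326.0582033 327.6077563]
0.056 [327.23759568 367.20629562]
0.05 [327.60789576 379.63925898]
```

View pics/z21.png

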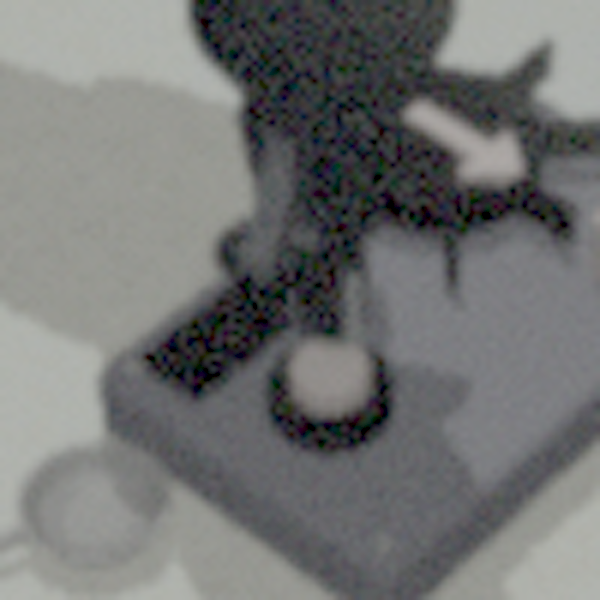

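Finger tip at about (326,328) is right above the key centre at about (330,368). Pressing down stepwise.

apply_moves(
  commands=[
    [0,5,0,0,0,0,0],
    [0,10,0,0,0,0,0],
    [0,15,0,0,0,0,0],
    [0,18,0,0,0,0,0],
    [0,18,0,0,0,0,0],
  ],
)

```text
clock: 31.35
tcp_pos: [0.6196, 0.0599, 0.0558]
orientation: [1.927, 0.515, -1.929]
contact_force: [-0.2, 0.9, 1.3]
grip_width: 0.0001
```

apply_moves(
  commands=[
    [0,2,0,0,0,0,0],
    [0,4,0,0,0,0,0],
    [0,4,0,0,0,0,0],
  ],
)

```text
clock: 31.65
tcp_pos: [0.6197, 0.0599, 0.0523]
orientation: [1.928, 0.515, -1.928]
contact_force: [-2.5, 0.3, 3.5]
grip_width: -0.0001
```

apply_moves(
  commands=[
    [0,2,0,0,0,0,0],
    [0,4,0,0,0,0,0],
    [0,4,0,0,0,0,0],
  ],
)

```text
clock: 31.95
tcp_pos: [0.62, 0.0598, 0.0515]
orientation: [1.93, 0.517, -1.929]
contact_force: [-12.0, 1.4, 33.4]
grip_width: 0.0003
```

Run:
```python
from h import *
f=grab_frame('scene'); print(r.get_obs()['contact_force'])
im=cv2.resize(f['pixels'][150:250,250:350,::-1],(600,600),interpolation=cv2.INTER_CUBIC); im=(255*(im/255.)**.5).astype('uint8')
cv2.imwrite('pics/z22.png',im)
```

```text
[-11.36127472   0.93103394  32.79133885]
```

View pics/z22.png

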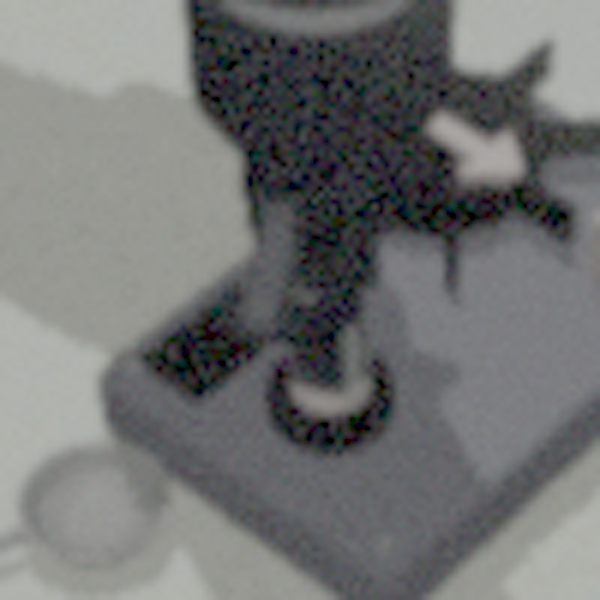

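Force rose to 33 N at z = 51.5 mm, which looks like bottoming. To be sure it is the key's stop and not its housing, I'll release, shift slightly and press a second time.

apply_moves(
  commands=[
    [0,-4,0,0,0,0,0],
    [0,-6,0,0,0,0,0],
    [0,-6,0,0,0,0,0],
  ],
)

```text
clock: 32.3
tcp_pos: [0.62, 0.0598, 0.0545]
orientation: [1.929, 0.515, -1.927]
contact_force: [-1.2, 0.4, 3.3]
grip_width: -0.0
```

apply_moves(
  commands=[
    [0,-2,0,0,0,0,0],
    [0,-2,0,0,0,0,0],
    [0,-2,0,0,0,0,0],
  ],
)

```text
clock: 32.6
tcp_pos: [0.62, 0.0598, 0.0562]
orientation: [1.928, 0.514, -1.928]
contact_force: [-0.2, 1.3, 2.7]
grip_width: 0.0001
```

apply_moves(
  commands=[
    [0,-4,0,0,0,0,0],
    [0,-8,0,0,0,0,0],
    [0,-8,0,0,0,0,0],
  ],
)

```text
clock: 32.9
tcp_pos: [0.6201, 0.0597, 0.0648]
orientation: [1.929, 0.514, -1.927]
contact_force: [0.9, 0.6, -0.4]
grip_width: -0.0001
```

```bash
python3 st.py
python3 - <<'E'
from h import *
f=grab_frame('scene')
im=cv2.resize(f['pixels'][150:250,250:350,::-1],(600,600),interpolation=cv2.INTER_CUBIC); im=(255*(im/255.)**.5).astype('uint8')
cv2.imwrite('pics/z23.png',im)
E
```

```text
clk 32.9 tcp [0.6201 0.0597 0.0648] rel wheel (timer axes, mm) [  45.5 -102.5   64.8] F [ 0.94  0.58 -0.44] w -6.389620516888468e-05
toolx [ 0.001 -0.    -1.   ] tooly angle vs timer -66.27
```

View pics/z23.png

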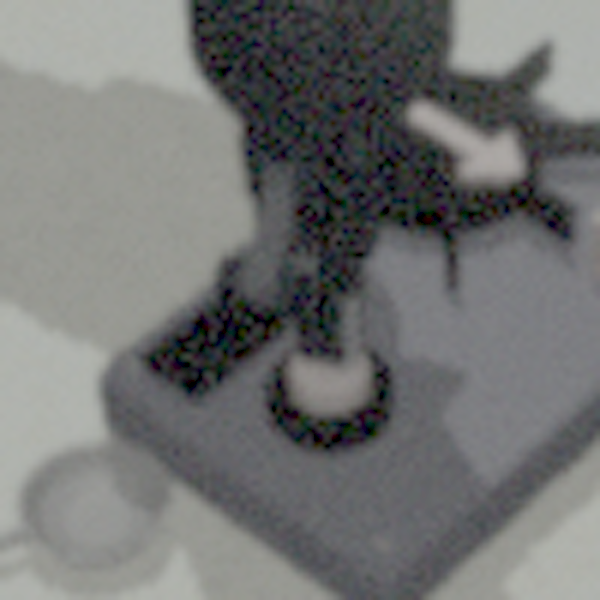

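apply_moves(
  commands=[
    [0,0,2,-3,0,0,0],
    [0,5,2,-3,0,0,0],
    [0,9,2,-3,0,0,0],
    [0,12,2,-3,0,0,0],
    [0,14,2,-3,0,0,0],
    [0,16,2,-3,0,0,0],
    [0,16,2,-3,0,0,0],
  ],
)

```text
clock: 33.65
tcp_pos: [0.6241, 0.0596, 0.0515]
orientation: [1.931, 0.517, -1.928]
contact_force: [-9.5, 1.7, 31.8]
grip_width: -0.0
```

apply_moves(
  commands=[
    [0,-10,0,0,0,0,0],
    [0,-30,0,0,0,0,0],
    [0,-70,0,0,0,0,0],
    [0,-110,0,0,0,0,0],
    [0,-150,0,0,0,0,0],
    [0,-150,-50,0,0,0,0],
    [0,-150,-100,0,0,0,0],
    [0,-150,-150,0,0,0,0],
    [0,-150,-200,0,0,0,0],
    [0,-150,-250,0,0,0,0],
    [0,-150,-250,0,0,0,0],
    [0,-150,-250,0,0,0,0],
  ],
)

```text
clock: 34.85
tcp_pos: [0.4975, 0.2778, 0.1977]
orientation: [1.924, 0.518, -1.927]
contact_force: [1.5, -0.6, -0.9]
grip_width: -0.0002
```

```bash
python3 st.py a9; python3 zm.py z24; python3 mo.py
python3 - <<'E'
from h import *
for c in('scene','top'):
    f=grab_frame(c)
    for n in('tumbler','carton','jar','spoon'):
        for d in pinpoint(n,c)[:1]: print(c,n,round(d['confidence'],2),atz(f,d['point'],0).round(4))
E
```

```text
clk 34.85 tcp [0.4975 0.2778 0.1977] rel wheel (timer axes, mm) [-53.  127.4 197.7] F [ 1.48 -0.6  -0.92] w -0.00015844588503301384
toolx [-0.001 -0.001 -1.   ] tooly angle vs timer -66.04
top []
scene [(0.66, array([335.168, 175.92 ]))]
clk 35.15 F [ 0.3 -1.1 -0.4] M [-0.08 -0.02 -0.01] tau7 0.0
jaw vs timer -66.43 [0.4996 0.2748 0.1984]
ribs [ 0.6 -0.5 -0.9 -0.2 -0.3]
scene tumbler 0.6 [0.5915 0.302  0.    ]
scene carton 0.98 [0.7302 0.2291 0.    ]
scene jar 0.56 [ 0.7059 -0.0711  0.    ]
scene spoon 0.68 [ 0.5645 -0.0507  0.    ]
top tumbler 0.84 [0.5927 0.3042 0.    ]
top carton 0.88 [0.7355 0.2246 0.    ]
top jar 0.58 [ 0.7042 -0.0725  0.    ]
top spoon 0.91 [ 0.5617 -0.05    0.    ]
```

View pics/a9.png

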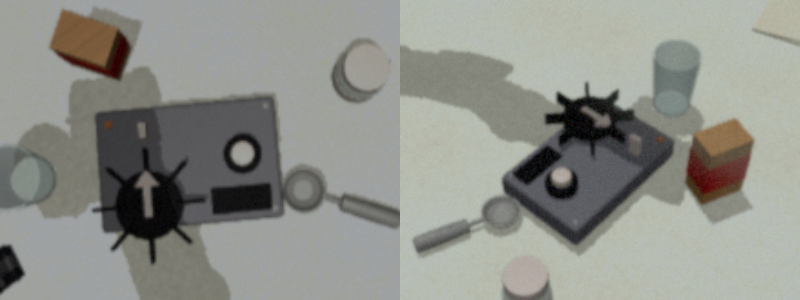

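View pics/z24.png

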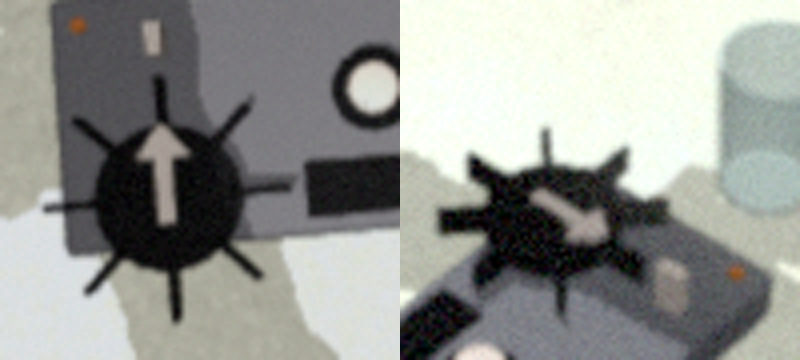

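The arrow (left panel, tip 162,122) points at the post (152,38), the key is up and the other objects are unmoved. The second press bottomed at the same z (51.5 mm), so it was the key's own stop. Handing in.

```bash
python3 -c "
from bench import r
print(r.hand_in()); print(r.get_obs()['clock'])"
```

```text
the job is handed in; nothing more can be done
None
the job is handed in; nothing more can be done
```

I turned the wheel clockwise two clicks, from click 4 to click 6, so its arrow rests at the index post. Then I pressed the start key fully down twice and let it come up. I handed in at about 35 s. No verdict is reported, so the result below rests on my own checks.

**Different from the task text:**
- **Stiff wheel:** it resisted far more than the stated 3 N at the rim. The wheel turned only about 10° under a one-finger push that I took up to about 70 N at the fingertip. I stopped there because reaching half-way looked likely to pass the 120 N wrist limit.
- **Two fingers, not one:** I turned it with both open fingertips, one in each of two opposite gaps, by rotating the tool about the wheel's axis. Nothing was gripped.
- **Backwards nudge:** while finding out why it was stiff, I pushed the wheel a few degrees the wrong way. It sprang back to click 4.

**Last checks:**
- **Wheel:** the ribs are within 1° of a click, the arrow points at the post in both views, and it never went past.
- **Key:** both presses stopped hard at the same height (51.5 mm), with the key's light spring force before that. It is up again in the last picture.
- **Other objects:** the networks place the carton, jar and spoon within about 10 mm of their start. The tumbler, measured in the scene view only, is about 6 mm off. The pictures show nothing moved.
- **Robot:** clear of everything, with readings within force noise.

**Uncertain:**
- **40 N rule:** the 70 N push was through the fingertip, so I take it not to count under the 40 N rule for the arm and gripper body. I can't confirm that.
- **Wheel position:** touch put the wheel about 3 mm further in +y than the camera fit did, and I corrected for that when placing the fingers.

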